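Free the imaging cassette and slide it home in the reader

TASK

Draw the flat imaging cassette out from under the steel instrument tray without disturbing the tray, then slide it flat along the counter, between the things standing there, and under the plate reader's hood until it is fully home, its rear edge flush with the ends of the reader's two side guides. Never lift the cassette off the counter; leave the tray, with the roll of tape on it, on its stand and everything else where it stands.

Things in the scene. Friction and masses are not known exactly. Their poses are not given: they have to be found in the camera images.
- cassette: Flat rigid imaging cassette, grey panel with bare aluminium edges, 130 mm (own x) by 180 mm (own y) by 15 mm thick, about 0.35 kg, flat on the counter. Origin: centre of its underside. At the start 45 to 60 mm of its +x side lies under the tray, between the stand's rails; its -x part, with the whole finger hole, sticks out towards the robot. It stays where it is left.
- cassette_hole (a point): Centre of the cassette's rectangular through hole, half-way up its thickness (7.5 mm over its underside), 22 mm to the -x side of the cassette's centre. Hole 46 mm along the cassette's x, 60 mm along its y: closed fingertips can go in down to the counter and hook it. The strip from the hole to the -x edge is 20 mm wide.
- stand: Low fixed stand: two black rubber rails 100 mm long (own x = -50 to +50), 24 mm wide, 15 mm high, at own y = +-110 mm (inner faces at +-98 mm, so the cassette has about 8 mm to spare each side). Open at its -x end, towards the robot, where the cassette is drawn out along the stand's x. Origin: midway between the rails, on the counter. Position and yaw vary.
- tray: Closed steel instrument tray, 106 mm (own x) by 276 mm (own y), 36 mm high, a small wire handle on top reaching 47 mm; about 0.6 kg. Loose: it rests across both rails and on the cassette between them, underside 15 mm, handle top 62 mm over the counter. Origin: centre of its underside. It stays on the rails when the cassette is drawn out level.
- reader: Fixed plate reader, an off-white machine 344 mm wide and 236 mm high behind a low grey hood and two side guides. Origin: on the counter, midway between the guides' free ends (the mouth). The slot runs along the reader's y: the cassette goes in towards -y, its 180 mm length along y, between the guides (16 mm thick, 24 mm high, inner faces at x = +-70 mm, y = 0 to -200). Position and yaw vary.
- reader_hood (a point): Middle of the top front edge of the reader's low hood, 44 mm over the counter, at reader y = -40 mm. The hood roofs the slot from here inwards, with 24 mm of free height; the tall machine body begins 70 mm farther in, at reader y = -110 mm.
- reader_stop (a point): Middle of the foot of the rigid inner stop at the end of the slot, on the counter, at reader y = -181 mm (hidden under the hood). When the cassette touches it, its rear edge is flush with the guides' free ends and its centre is at reader y = -91 mm.
- sanitiser: White pump bottle, 62 mm diameter, 144 mm high, on the far side of the way into the slot. Origin: centre of its underside. To be left alone.
- mouse: Black computer mouse, 62 by 105 by 31 mm, on the near side of the way into the slot. Origin: centre of its underside. To be left alone.
- mug: White mug, 80 mm diameter, 90 mm high, handle on its own +y side. Origin: centre of its underside. To be left alone.
- tape: Roll of paper tape lying flat, 84 mm outer diameter, 24 mm high, resting on the tray's lid at its +y end (top 75 mm over the counter). Origin: centre of its underside. To be left where it lies on the tray.
- pencup: Black pen cup with three pens, 72 mm diameter, 135 mm high with the pens. Origin: centre of its underside. To be left alone.
- stapler: Stapler, 40 by 135 by 40 mm. Origin: centre of its underside. To be left alone.
Mind the look-alikes: they are no part of the job. Of the things like the cassette, leave any that is purple; of the rest the larger one is meant.

How it is judged:
By the outcome, as a careful person would: the job done as asked, in the order asked, and still so for the second after the job is handed in, with the robot touching nothing.
It also fails if it takes over 69 s, if anything falls off the work surface, if the arm or the gripper's body presses on something with over 40 N, if the wrist force passes 120 N, or if a joint passes its speed limit or range.

ROBOT

A 6-joint arm with a two-finger parallel gripper is mounted at the origin on the work surface. World frame = base frame: x ahead of the robot, y to its left, z up, the work surface at z = 0. Lengths are in m, angles in degrees, forces in N, time in s.
With the tool pointing down it reaches from about 0.3 to 0.85 m from the base axis. Payload 4.2 kg.
Tool frame: the origin (TCP) lies on the centre line of the jaws, within the pads' length; the fingertips stand ctrl.tip_reach ahead of it and the grasp point (between the pads) lies 8 mm behind it (ctrl.tip_reach is the distance from the TCP to the fingertips, in m); x points along the fingers, y is the direction in which the jaws open and shut, and the axes are right-handed (so a half turn about x gives the same grasp; the last joint's range is limited). The gripper opens to 91 mm and grips with 3 to 60 N. Pads are 32 mm wide; open, the fingers measure 118 mm over their backs; the gripper's body (76 mm by 178 mm) begins 60 mm behind the grasp point.
Start: joints at [75.86, 18.312, 89.639, -0, 72.044, -1.146], TCP at [0.129, 0.56, 0.203] pointing down, gripper open.
Joint ranges: [-177.97, 177.97], [-48.28, 115.42], [12.27, 149.76], [-77.06, 257.06], [2.81, 150.46], [-146.56, 146.56]. Speed limits (degrees/s): [147.25, 147.25, 180, 180, 180, 180].

INTERFACE

Orientations are given as a 3x3 rotation matrix whose columns are the frame's x, y, z axes.
In Python, from cell import status, grab_frame, workorder, ctrl gives the robot as it stands.
- The arm moves only by the shell command python3 -m handwheel 'ROWS' [FORCE]. ROWS is JSON, a list of rows, each an object of numbers: "dx", "dy", "dz": the shift along the tool's x, y, z in cm; "ax", "ay", "az": the turn, a rotation vector about the tool's x, y, z in rad; "claw": the closure, from 0 (fully open) to 1 (shut). A call has 1 to 12 rows; each row is the pose to reach, as a shift and turn from the pose measured when the call began, along the tool's axes at that moment; what a row does not reach only later rows make up. A row lasts 1/12 s, in which the tool goes at most 41.7 mm and 7.16 degrees, less where a joint would pass 70% of its speed; a pose out of reach is approached as far as the arm can. A call with a gripper value outside its range is refused whole. The fingers move at their own pace and stop on an object; FORCE is the grip in N (left out, the last holds). Time passes only in rows, so rows that repeat a pose let the fingers close. It gives the time, the measured TCP pose, the force and the opening at its end, in the units of the state.
- status.get_obs(): the state, without advancing time (a new reading comes with each control period).
- grab_frame(name): name is "scene" or "top"; returns a dict with "color" (480x640x3 uint8, red, green, blue), "intrinsics" (3x3 intrinsics, pixels), "distortion" ([k1, k2, p1, p2, k3] as OpenCV has them; the pictures are not rectified), "origin" and "attitude" of the camera in the world. Camera axes: x right, y up, looking along -z (the intrinsics and any distortion apply to the point x, -y, -z); pixel columns grow to the right and rows downward; lengths in m; the calibration is good to about 2 mm. A picture is of the moment at which its call begins. There is no depth.
- workorder.sign_off(): hands the job in, once; it reports no verdict.
The state is a dict: "t": time; "joint_positions": joint angles; "qvel": joint speeds; "effort": joint torques, N m; "tool_pos": TCP position; "ee_rot": TCP orientation; "force": force on the tool from outside, world axes, zero at the start; "ft_torque": the same for the moment, N m; "finger_gap": opening from 0.0 (shut) to 1.0 (fully open).
Only numpy, scipy, OpenCV 4.12 (cv2) and the standard library are available. Lean on these libraries where they do the work, as an engineer would, in place of code of your own. Each camera call takes 0.05 s, during which the arm holds its last target.

## Working session

There is one attempt and no reset: what is moved stays moved. The work goes in short steps, Python scripts to look and compute and a shell command to move; the robot and the scene stay as the last step left them, time stands still between calls to the robot, and variables do not carry over. Pictures are saved under pics/ and viewed, and the job is handed in when it is done.

```bash
ls; mkdir -p pics; python3 - <<'E'
from cell import status, grab_frame, ctrl
import cv2
print(status.get_obs(), ctrl.tip_reach)
for n in ("scene","top"):
    f=grab_frame(n); cv2.imwrite(f"pics/{n}0.png",f["color"][:,:,::-1])
    print(n,f["intrinsics"],f["distortion"],f["origin"],f["attitude"])
E
```

```text
pics
{'t': 0.0, 'joint_positions': array([ 7.58614019e+01,  1.83498530e+01,  8.97050321e+01,  7.54352220e-05,
        7.20442921e+01, -1.14297459e+00]), 'qvel': array([-0.00568847,  0.05903322, -0.03626596, -0.0327108 , -0.01056213,
        0.08839228]), 'effort': array([-5.26027288e-04, -4.12479186e+01, -2.31971133e+01,  7.27207004e-02,
        4.56814142e-02, -1.39945791e-04]), 'tool_pos': array([0.12914755, 0.55977706, 0.20244754]), 'ee_rot': array([[-4.24035037e-04,  2.24876656e-01,  9.74387146e-01],
       [-1.67822646e-03,  9.74385701e-01, -2.24877053e-01],
       [-9.99998502e-01, -1.73059804e-03, -3.57797224e-05]]), 'force': array([-0.35646989,  0.46300031, -1.35224807]), 'ft_torque': array([ 0.01568692,  0.01101284, -0.03227152]), 'finger_gap': 1.0007818078351136} 0.011
scene [[441.56351806   0.         322.8931147 ]
 [  0.         441.56351806 235.96590576]
 [  0.           0.           1.        ]] [0.02334978 0.         0.         0.         0.        ] [1.36135779 0.77207064 0.80326206] [[-0.63100289 -0.44319069  0.63672393]
 [ 0.7757215  -0.37057437  0.51081385]
 [ 0.00956563  0.81624546  0.57762604]]
top [[452.52937286   0.         323.49131179]
 [  0.         452.52937286 231.30284123]
 [  0.           0.           1.        ]] [0.02178116 0.         0.         0.         0.        ] [0.32327183 0.11970429 1.28030007] [[-0.01946478  0.98782398 -0.15435322]
 [-0.99964175 -0.02206484 -0.01514951]
 [-0.01837083  0.15400304  0.98789958]]
```

View pics/scene0.png

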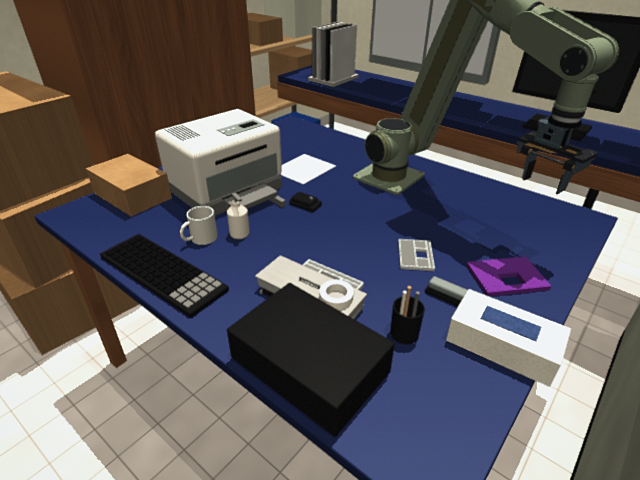

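View pics/top0.png

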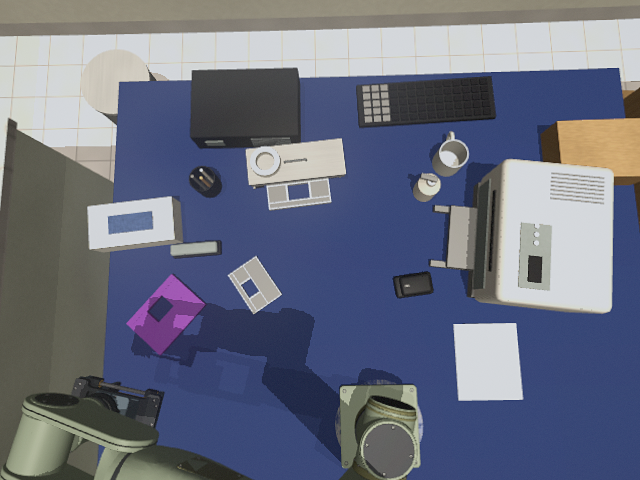

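The top view shows three candidate cassettes: grey and partly under the tray at (298,193), a small grey one at (254,285), and a purple one at (165,315). By the description it should be the one at (298,193). I'll check that in a close crop and look at the reader area too.

```bash
cat > h.py <<'E'
import numpy as np, cv2
from cell import status, grab_frame
def ray(f,uv):
    p=cv2.undistortPoints(np.array(uv,float).reshape(-1,1,2),f["intrinsics"],np.array(f["distortion"])).reshape(-1,2)
    d=np.c_[p[:,0],-p[:,1],-np.ones(len(p))]@np.array(f["attitude"]).T
    return np.array(f["origin"]),d
def at(f,uv,z):
    o,d=ray(f,uv); return o+d*((z-o[2])/d[:,2])[:,None]
def px(f,P):
    P=np.array(P,float).reshape(-1,3); c=(P-f["origin"])@np.array(f["attitude"])
    c=c*[1,-1,-1]
    return cv2.projectPoints(c.reshape(-1,1,3),np.zeros(3),np.zeros(3),f["intrinsics"],np.array(f["distortion"]))[0].reshape(-1,2)
def crop(n,box,k,out):
    f=grab_frame(n) if isinstance(n,str) else n
    x0,y0,x1,y1=box
    c=cv2.resize(f["color"][y0:y1,x0:x1,::-1],None,fx=k,fy=k,interpolation=cv2.INTER_CUBIC)
    cv2.imwrite(out,c); return f
E
python3 - <<'E'
from h import *
f=crop("top",(215,120,375,220),5,"pics/c1.png"); crop(f,(380,130,520,310),3,"pics/c2.png")
np.set_printoptions(precision=3,suppress=True)
s=[(254,285),(165,315)]
print(at(f,s,0.015))
E
```

```text
[[0.374 0.336 0.015]
 [0.297 0.581 0.015]]
```

View pics/c1.png

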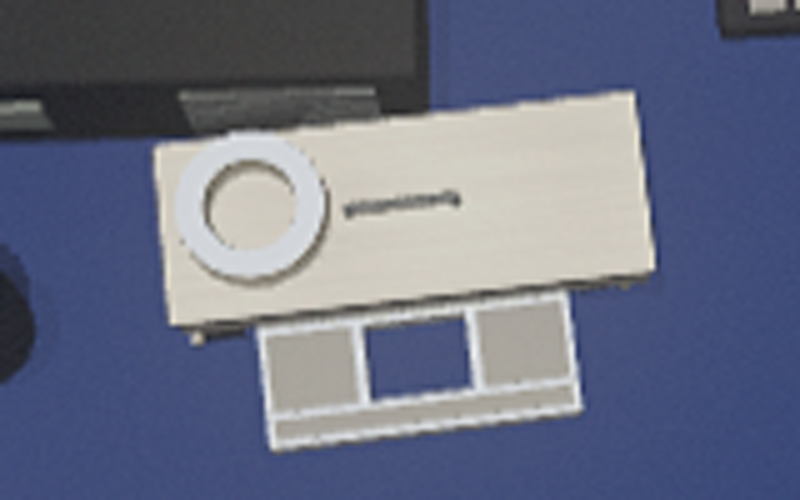

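View pics/c2.png

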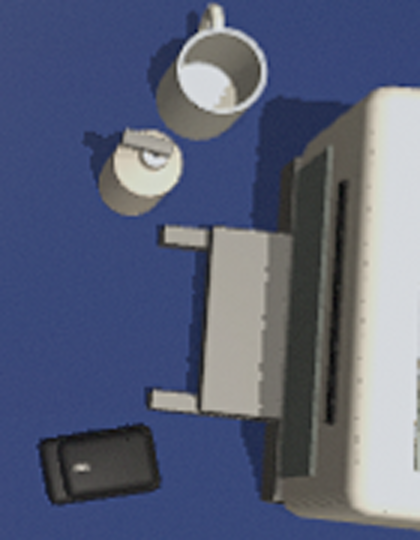

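The crop shows the grey cassette's front edge from about (269,210) to (331,202) px, with its whole hole in view below the tray. The reader's guide ends are at about (433,208) and (430,263) px, with the sanitiser and mouse on either side of the approach. Next I'll turn these into positions.

```bash
python3 - <<'E'
from h import *
np.set_printoptions(precision=4,suppress=True)
f=grab_frame("top")
c1=lambda L:[(215+u/5,120+v/5) for u,v in L]
c2=lambda L:[(380+u/3,130+v/3) for u,v in L]
P=at(f,c1([(271,449),(582,409),(565,292),(259,330)]),.015)
print("cassette front L,R, tray-side R,L",P)
d=P[0,:2]-P[1,:2]; print("len",np.linalg.norm(d),"yaw of y axis",np.degrees(np.arctan2(-d[0],d[1])))
print("sideways from right edge",np.degrees(np.arctan2(*(P[2]-P[1])[[1,0]])))
print("hole",at(f,c1([(370,402),(474,390),(466,312),(364,325)]),.015))
T=at(f,c1([(155,147),(635,92),(655,272),(170,325)]),.051);print("tray top",T,np.linalg.norm(T[0]-T[1]),np.linalg.norm(T[1]-T[2]),T.mean(0))
d=T[0]-T[1];print(np.degrees(np.arctan2(-d[0],d[1])))
G=at(f,c2([(163,227),(160,243),(152,390),(148,407)]),.024);print("guide ends",G,np.linalg.norm(G[0]-G[3]))
d=G[0]-G[3];print("reader yaw(x axis)",np.degrees(np.arctan2(d[1],d[0])), G.mean(0))
H=at(f,c2([(213,228),(200,412)]),.044);d=H[0]-H[1];print("hood",H,np.linalg.norm(d),np.degrees(np.arctan2(d[1],d[0])),H.mean(0))
print("sanitiser base",at(f,c2([(130,185)]),.0),"near edge",at(f,c2([(128,214)]),0), "mouse top corners",at(f,c2([(42,440),(148,425),(160,485),(55,502)]),.012))
E
```

```text
cassette front L,R, tray-side R,L [[0.5866 0.293  0.015 ]
 [0.6058 0.1148 0.015 ]
 [0.6749 0.1231 0.015 ]
 [0.6567 0.2998 0.015 ]]
len 0.1791729617468331 yaw of y axis 6.15059607581388
sideways from right edge 6.821211602578526
hole [[0.6127 0.2361 0.015 ]
 [0.6184 0.1764 0.015 ]
 [0.6645 0.1804 0.015 ]
 [0.6582 0.2392 0.015 ]]
tray top [[0.7552 0.3536 0.051 ]
 [0.7807 0.0809 0.051 ]
 [0.6752 0.0724 0.051 ]
 [0.6512 0.3446 0.051 ]] 0.2739586853860461 0.10587388361639605 [0.7156 0.2129 0.051 ]
5.349725127088737
guide ends [[ 0.5857 -0.1748  0.024 ]
 [ 0.5705 -0.1712  0.024 ]
 [ 0.4326 -0.156   0.024 ]
 [ 0.417  -0.1515  0.024 ]] 0.17030847649669562
reader yaw(x axis) -7.8856787624977756 [ 0.5014 -0.1634  0.024 ]
hood [[ 0.5795 -0.2159  0.044 ]
 [ 0.41   -0.1936  0.044 ]] 0.17088596400542375 -7.501015034207478 [ 0.4948 -0.2048  0.044 ]
sanitiser base [[ 0.6327 -0.1512  0.    ]] near edge [[ 0.6042 -0.1478  0.    ]] mouse top corners [[ 0.3893 -0.0546  0.012 ]
 [ 0.4012 -0.1531  0.012 ]
 [ 0.3459 -0.161   0.012 ]
 [ 0.3322 -0.064   0.012 ]]
```

```bash
python3 - <<'E'
from h import *
crop("scene",(160,150,340,280),4,"pics/c3.png");crop("scene",(240,230,400,340),5,"pics/c4.png")
E
```

```text
(no output)
```

View pics/c3.png

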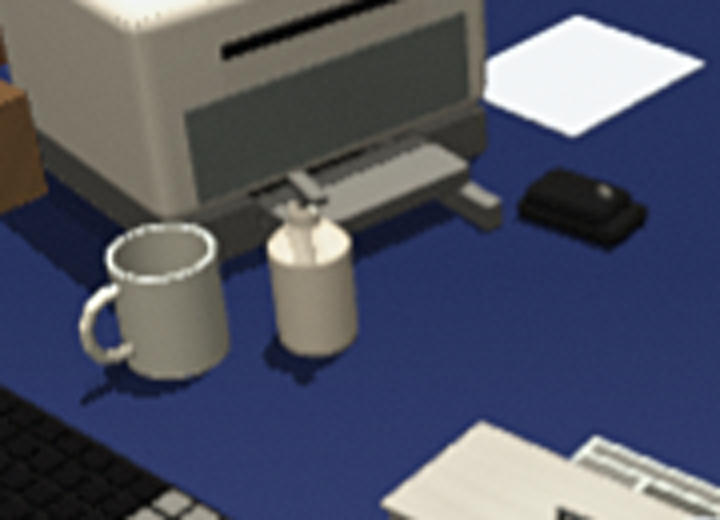

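View pics/c4.png

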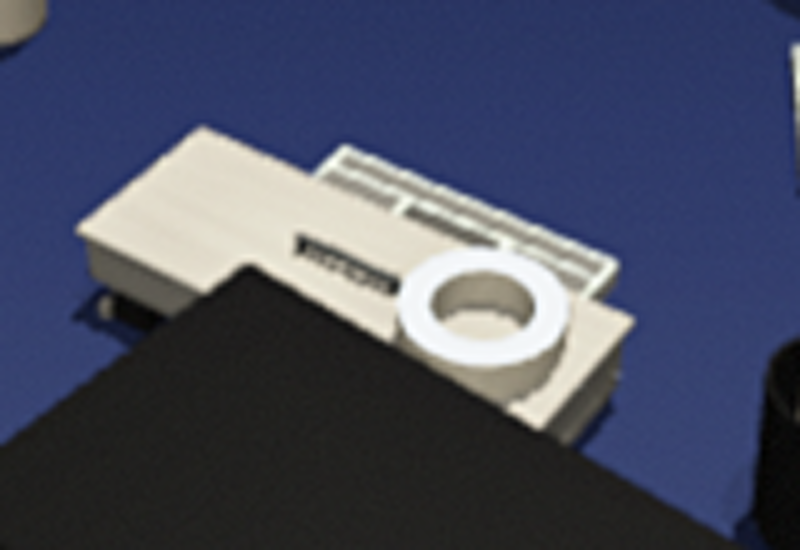

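The measurements agree with the stated sizes: the cassette front measures 179 mm, the hole 60x46 mm, the tray 274x106 mm, and the guides 170 mm across. The other grey one at (254,285) is smaller, so (298,193) is the right cassette. My plan:

1. Pinch the strip between the hole and the -x edge, and draw the cassette out.
2. Slide it into the mouth of the slot.
3. Push its rear edge home with the fingertips.

```bash
cat >> h.py <<'E'
from scipy.spatial.transform import Rotation as Ro
def go(x,y,z,az):
    """print the row (tool axes) for a TCP target, tool straight down, tool y at azimuth az"""
    s=status.get_obs(); R=np.array(s["ee_rot"]); p=np.array(s["tool_pos"])
    a=np.radians(az); Y=np.array([np.cos(a),np.sin(a),0]); X=np.array([0,0,-1.]); T=np.c_[X,Y,np.cross(X,Y)]
    d=R.T@(np.array([x,y,z])-p)*100; r=Ro.from_matrix(R.T@T).as_rotvec()
    print("d(cm)",np.round(d,2),"a",np.round(r,3),"| now",np.round(p,4),"az",round(np.degrees(np.arctan2(R[1,1],R[0,1])),2),"F",np.round(s["force"],1),"gap",round(s["finger_gap"],3),"t",round(s["t"],2))
E
python3 -c "
from h import *
go(.606,.205,.16,6.15)"
```

```text
d(cm) [  4.31 -23.88  54.44] a [1.237 0.    0.   ] | now [0.1293 0.5601 0.203 ] az 77.01 F [-0.6 -0.   0. ] gap 0.997 t 0.3
```

```bash
python3 -m handwheel '[{"dx":0.3,"dy":-1.7,"dz":3.9,"ax":0.09,"claw":0.5},{"dx":0.6,"dy":-3.4,"dz":7.8,"ax":0.18,"claw":0.5},{"dx":0.9,"dy":-5.1,"dz":11.6,"ax":0.265,"claw":0.5},{"dx":1.2,"dy":-6.8,"dz":15.5,"ax":0.355,"claw":0.5},{"dx":1.5,"dy":-8.5,"dz":19.4,"ax":0.44,"claw":0.5},{"dx":1.8,"dy":-10.2,"dz":23.3,"ax":0.53,"claw":0.5},{"dx":2.1,"dy":-11.9,"dz":27.2,"ax":0.62,"claw":0.5},{"dx":2.4,"dy":-13.6,"dz":31,"ax":0.71,"claw":0.5},{"dx":2.8,"dy":-15.3,"dz":35,"ax":0.8,"claw":0.5},{"dx":3.1,"dy":-17,"dz":38.9,"ax":0.88,"claw":0.5},{"dx":3.4,"dy":-18.7,"dz":42.7,"ax":0.97,"claw":0.5},{"dx":3.7,"dy":-20.4,"dz":46.5,"ax":1.06,"claw":0.5}]' 15; python3 -c "
from h import *
go(.606,.205,.11,6.15)"
```

```text
d(cm) [  9.31 -23.88  54.44] a [1.237 0.    0.   ] | now [0.1293 0.5601 0.203 ] az 77.01 F [-0.6 -0.   0. ] gap 0.997 t 0.3invalid input
```

```bash
python3 -m handwheel '[{"dx":0.3,"dy":-1.7,"dz":3.9,"ax":0.09,"claw":0.5}]'; echo; python3 -m handwheel --help; python3 -c "
from h import *
go(.606,.205,.11,6.15)"
```

```text
d(cm) [  9.31 -23.88  54.44] a [1.237 0.    0.   ] | now [0.1293 0.5601 0.203 ] az 77.01 F [-0.6 -0.   0. ] gap 0.997 t 0.3invalid input
invalid input: not JSON, or not a number
```

```bash
python3 -m handwheel '[{"dx":0.3,"dy":-1.7,"dz":3.9,"ax":0.09,"ay":0,"az":0,"claw":0.5}]' 15; python3 -c "
from h import *
go(.606,.205,.11,6.15)"
```

```text
t: 0.38
tool_pos: [0.1591, 0.5391, 0.2002]
ee_rot: [[-0.002, 0.308, 0.952], [0.004, 0.952, -0.308], [-1.0, 0.003, -0.003]]
force: [0.9, -0.4, 0.5]
finger_gap: 0.95
d(cm) [  8.79 -18.07  52.83] a [ 1.151e+00 -5.000e-03 -1.000e-03] | now [0.1591 0.5391 0.2002] az 72.09 F [ 0.9 -0.4  0.5] gap 0.95 t 0.38
```

All seven keys are required in every row, and the move works once they are there.

```bash
python3 -m handwheel '[{"dx":0.4,"dy":-1.4,"dz":4,"ax":0.1,"ay":0,"az":0,"claw":0.5},{"dx":0.8,"dy":-2.8,"dz":7.9,"ax":0.2,"ay":0,"az":0,"claw":0.5},{"dx":1.2,"dy":-4.1,"dz":11.8,"ax":0.3,"ay":0,"az":0,"claw":0.5},{"dx":1.6,"dy":-5.4,"dz":15.7,"ax":0.4,"ay":0,"az":0,"claw":0.5},{"dx":2,"dy":-6.7,"dz":19.6,"ax":0.5,"ay":0,"az":0,"claw":0.5},{"dx":2.3,"dy":-8,"dz":23.5,"ax":0.6,"ay":0,"az":0,"claw":0.5},{"dx":2.6,"dy":-9.3,"dz":27.4,"ax":0.7,"ay":0,"az":0,"claw":0.5},{"dx":2.9,"dy":-10.6,"dz":31.2,"ax":0.8,"ay":0,"az":0,"claw":0.5},{"dx":3.2,"dy":-11.9,"dz":35,"ax":0.9,"ay":0,"az":0,"claw":0.5},{"dx":3.5,"dy":-13.2,"dz":38.8,"ax":1,"ay":0,"az":0,"claw":0.5},{"dx":3.8,"dy":-14.5,"dz":42.5,"ax":1.1,"ay":0,"az":0,"claw":0.5},{"dx":4,"dy":-15.8,"dz":46.2,"ax":1.15,"ay":-0.005,"az":0,"claw":0.5}]' 15; python3 -c "
from h import *
go(.606,.205,.11,6.15)"
```

```text
t: 1.38
tool_pos: [0.5514, 0.2451, 0.1578]
ee_rot: [[0.0, 0.995, 0.103], [0.0, 0.103, -0.995], [-1.0, 0.0, 0.0]]
force: [0.4, 0.9, 0.2]
finger_gap: 0.5
d(cm) [4.78 5.02 4.55] a [-0.004  0.    -0.   ] | now [0.5514 0.2451 0.1578] az 5.93 F [0.4 0.9 0.2] gap 0.5 t 1.38
```

```bash
python3 -m handwheel '[{"dx":0,"dy":2.5,"dz":2.3,"ax":0,"ay":0,"az":0,"claw":0.5},{"dx":0,"dy":5,"dz":4.55,"ax":0,"ay":0,"az":0,"claw":0.5},{"dx":2.5,"dy":5,"dz":4.55,"ax":0,"ay":0,"az":0,"claw":0.5},{"dx":5,"dy":5,"dz":4.55,"ax":0,"ay":0,"az":0,"claw":0.5},{"dx":7.5,"dy":5,"dz":4.55,"ax":0,"ay":0,"az":0,"claw":0.5},{"dx":10.5,"dy":5,"dz":4.55,"ax":0,"ay":0,"az":0,"claw":0.5},{"dx":10.5,"dy":5,"dz":4.55,"ax":0,"ay":0,"az":0,"claw":0.5}]' 15; python3 - <<'E'
from h import *
go(.606,.205,.015,6.15)
crop("scene",(300,180,460,320),4,"pics/d1.png");crop("top",(215,120,375,230),5,"pics/d2.png")
E
```

```text
t: 1.97
tool_pos: [0.6017, 0.2035, 0.0469]
ee_rot: [[-0.011, 0.995, 0.103], [-0.004, 0.103, -0.995], [-1.0, -0.011, 0.002]]
force: [-1.2, -1.0, -0.5]
finger_gap: 0.499
d(cm) [ 3.19  0.48 -0.12] a [-0.004  0.002  0.011] | now [0.6017 0.2035 0.0469] az 5.91 F [-1.2 -1.  -0.5] gap 0.499 t 1.97
```

View pics/d1.png

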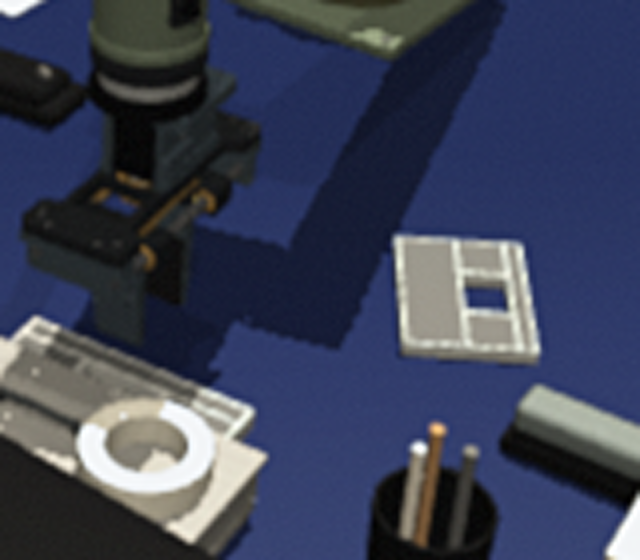

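View pics/d2.png

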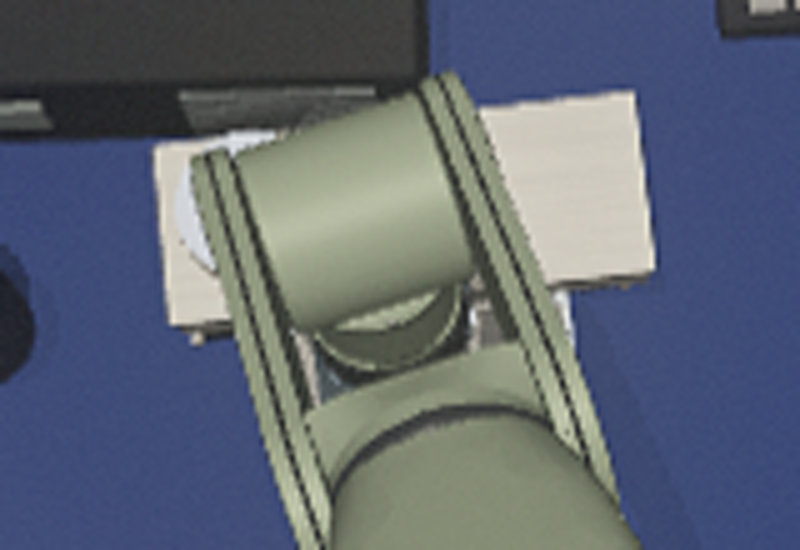

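The gripper straddles the strip in front of the tray, with the fingertip at about (331,265) px in the scene view. I'll go down now.

```bash
python3 -m handwheel '[{"dx":0,"dy":0.5,"dz":-0.1,"ax":0,"ay":0,"az":0.011,"claw":0.5},{"dx":0.8,"dy":0.5,"dz":-0.1,"ax":0,"ay":0,"az":0.011,"claw":0.5},{"dx":1.6,"dy":0.5,"dz":-0.1,"ax":0,"ay":0,"az":0.011,"claw":0.5},{"dx":2.2,"dy":0.5,"dz":-0.1,"ax":0,"ay":0,"az":0.011,"claw":0.5},{"dx":2.8,"dy":0.5,"dz":-0.1,"ax":0,"ay":0,"az":0.011,"claw":0.5},{"dx":3.1,"dy":0.5,"dz":-0.1,"ax":0,"ay":0,"az":0.011,"claw":0.5},{"dx":3.1,"dy":0.5,"dz":-0.1,"ax":0,"ay":0,"az":0.011,"claw":0.5},{"dx":3.1,"dy":0.5,"dz":-0.1,"ax":0,"ay":0,"az":0.011,"claw":0.5}]' 15; python3 -c "
from h import *
go(.606,.205,.015,6.15)"
```

```text
t: 2.73
tool_pos: [0.6102, 0.2063, 0.0211]
ee_rot: [[0.009, 0.995, 0.103], [0.0, 0.103, -0.995], [-1.0, 0.009, 0.001]]
force: [0.3, 0.3, 0.2]
finger_gap: 0.504
d(cm) [ 0.61 -0.43  0.09] a [-0.004  0.001 -0.009] | now [0.6102 0.2063 0.0211] az 5.92 F [0.3 0.3 0.2] gap 0.504 t 2.73
```

```bash
python3 -m handwheel '[{"dx":0.3,"dy":-0.4,"dz":0.1,"ax":0,"ay":0,"az":-0.009,"claw":0.5},{"dx":0.6,"dy":-0.4,"dz":0.1,"ax":0,"ay":0,"az":-0.009,"claw":0.5},{"dx":0.6,"dy":-0.4,"dz":0.1,"ax":0,"ay":0,"az":-0.009,"claw":0.5},{"dx":0.6,"dy":-0.4,"dz":0.1,"ax":0,"ay":0,"az":-0.009,"claw":0.5}]' 15; python3 -c "
from h import *
go(.606,.205,.015,6.15)"
```

```text
t: 3.07
tool_pos: [0.6062, 0.2048, 0.0149]
ee_rot: [[-0.0, 0.995, 0.103], [-0.001, 0.103, -0.995], [-1.0, -0.001, 0.001]]
force: [-0.1, -0.4, -0.3]
finger_gap: 0.502
d(cm) [-0.01 -0.02 -0.02] a [-0.004  0.001  0.001] | now [0.6062 0.2048 0.0149] az 5.92 F [-0.1 -0.4 -0.3] gap 0.502 t 3.07
```

```bash
python3 -m handwheel '[{"dx":0,"dy":0,"dz":0,"ax":0,"ay":0,"az":0,"claw":0.7},{"dx":0,"dy":0,"dz":0,"ax":0,"ay":0,"az":0,"claw":0.75},{"dx":0,"dy":0,"dz":0,"ax":0,"ay":0,"az":0,"claw":0.8},{"dx":0,"dy":0,"dz":0,"ax":0,"ay":0,"az":0,"claw":1},{"dx":0,"dy":0,"dz":0,"ax":0,"ay":0,"az":0,"claw":1},{"dx":0,"dy":0,"dz":0,"ax":0,"ay":0,"az":0,"claw":1},{"dx":0,"dy":0,"dz":0,"ax":0,"ay":0,"az":0,"claw":1},{"dx":0,"dy":0,"dz":0,"ax":0,"ay":0,"az":0,"claw":1}]' 15; python3 - <<'E'
from h import *
go(.606,.205,.015,6.15)
crop("scene",(240,180,400,320),4,"pics/e1.png")
E
```

```text
t: 3.73
tool_pos: [0.6062, 0.2049, 0.0149]
ee_rot: [[-0.0, 0.995, 0.103], [-0.001, 0.103, -0.995], [-1.0, -0.001, 0.001]]
force: [0.0, -0.6, 0.3]
finger_gap: 0.005
d(cm) [-0.01 -0.02 -0.02] a [-0.004  0.001  0.001] | now [0.6062 0.2049 0.0149] az 5.92 F [ 0.  -0.6  0.3] gap 0.005 t 3.73
```

View pics/e1.png

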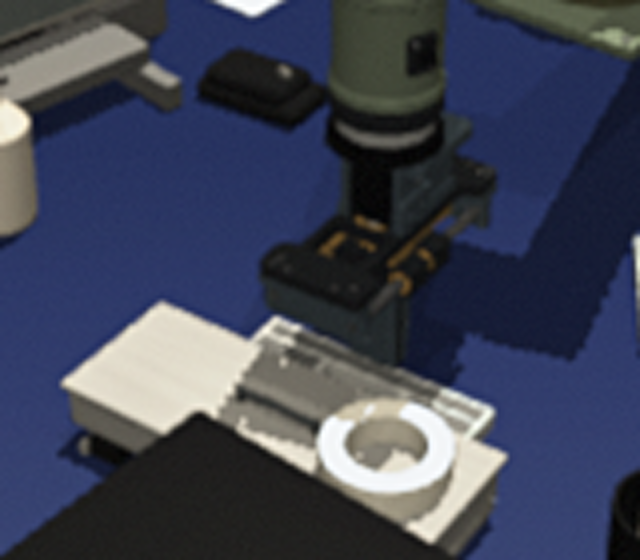

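The fingers closed on nothing (gap 0.005) and the cassette has not moved. I'll cross-check its position against the scene view.

```bash
python3 - <<'E'
from h import *
np.set_printoptions(precision=4,suppress=True)
f=crop("scene",(290,230,390,300),8,"pics/e2.png"); g=crop("top",(240,160,350,240),7,"pics/e3.png")
c=[(310,259.5),(363,282.5)]
print(at(f,c,.015),"tip",at(f,[(338.7,271)],.004))
w=[[.5866,.293,.015],[.6058,.1148,.015],[.606,.205,.004],[.606,.205,.015],[.6385,.208,.015],[.606,.205,.035]]
print(px(f,w));print(px(g,w))
E
```

```text
[[0.607  0.1204 0.015 ]
 [0.5914 0.2947 0.015 ]] tip [[0.5844 0.2073 0.004 ]]
[[363.5058 281.3206]
 [308.7857 258.5265]
 [333.3219 274.4878]
 [333.4136 271.4519]
 [326.9377 277.8016]
 [333.5828 265.8513]]
[[269.1949 209.797 ]
 [331.4153 201.7955]
 [300.1572 203.28  ]
 [299.8906 202.4525]
 [298.7161 191.4072]
 [299.3943 200.9119]]
```

View pics/e2.png

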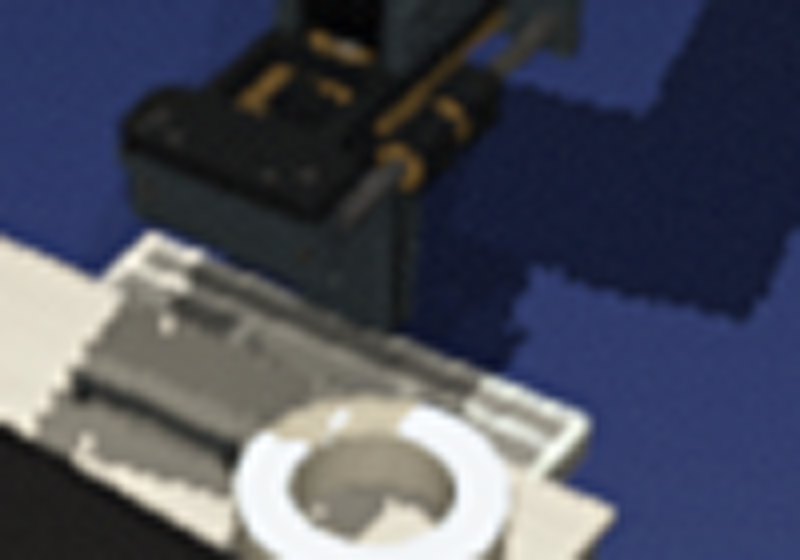

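View pics/e3.png

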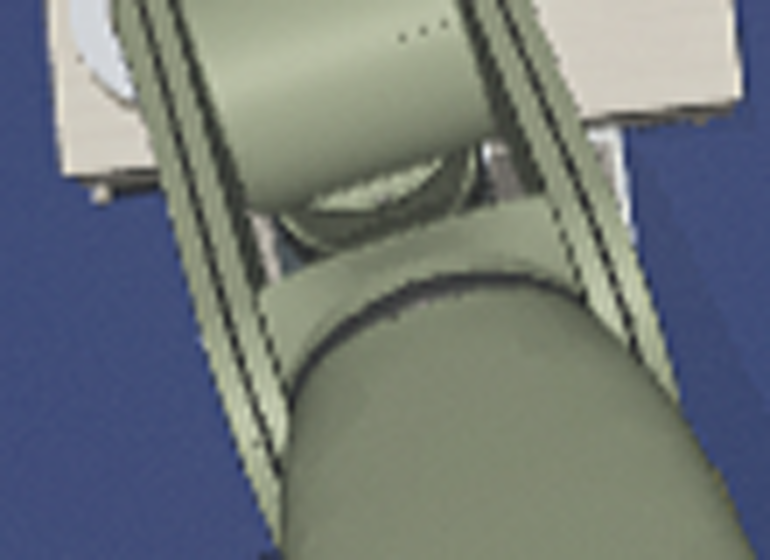

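```bash
python3 - <<'E'
from h import *
np.set_printoptions(precision=1,suppress=True)
f=grab_frame("scene")
def corners(p,az,half,z):
    a=np.radians(az);Y=np.array([np.cos(a),np.sin(a)]);Z=np.array([np.sin(a),-np.cos(a)])
    return [[*(np.array(p)+Y*s*half+Z*t*.016),z] for s in(1,-1) for t in(1,-1)]
for z in(.004,.016,.025,.035):
  print(z,((px(f,corners((.6062,.2049),5.9,.0135,z))-[290,230])*8).tolist())
for z in (.036,.05):print("d1",z,((px(f,corners((.6017,.2035),5.9,.0363,z))-[300,180])*4).tolist())
E
```

```text
0.004 [[286.45231262313337, 360.33734419728034], [364.5112658881303, 394.0398606118256], [327.96763917065846, 319.0978445769647], [405.33234244048026, 351.81984277377796]]
0.016 [[286.9152756870549, 333.8061703227954], [365.4245809054755, 367.38743950646403], [328.6544857569179, 292.73537042414046], [406.46165084226186, 325.3345280813969]]
0.025 [[287.2659801955624, 313.7111195443699], [366.1166118788524, 347.1983860888513], [329.17476557536565, 272.7708173878482], [407.3172473761283, 305.27484993449434]]
0.035 [[287.6592067478473, 291.18255211681344], [366.89272950328586, 324.5622083878029], [329.7581061391156, 250.3913420081367], [408.27670690118157, 282.78659314682045]]
d1 0.036 [[88.15771768452191, 358.0544519447644], [128.00937538114567, 375.07124938044353], [144.53762031502856, 303.53526567267784], [183.4308853272455, 319.2390938403487]]
d1 0.05 [[88.33319730435119, 342.0184279493669], [128.45936167175068, 358.9573680513713], [145.0723993239999, 287.7908093292201], [184.22724960655887, 303.41485327375756]]
```

Taken together, the finger corner pixels in the two pictures and the empty close suggest the fingertips are still above the cassette, at about z 30 mm instead of 4 mm. I'll reopen and come down gently, watching the force.

```bash
python3 -m handwheel '[{"dx":0,"dy":0,"dz":0,"ax":0,"ay":0,"az":0,"claw":0.5},{"dx":0,"dy":0,"dz":0,"ax":0,"ay":0,"az":0,"claw":0.5},{"dx":0,"dy":0,"dz":0,"ax":0,"ay":0,"az":0,"claw":0.5},{"dx":0,"dy":0,"dz":0,"ax":0,"ay":0,"az":0,"claw":0.5},{"dx":0.2,"dy":0,"dz":0,"ax":0,"ay":0,"az":0,"claw":0.5},{"dx":0.3,"dy":0,"dz":0,"ax":0,"ay":0,"az":0,"claw":0.5},{"dx":0.3,"dy":0,"dz":0,"ax":0,"ay":0,"az":0,"claw":0.5}]' 15;python3 - <<'E'
from h import *
crop("scene",(290,230,390,300),8,"pics/e4.png")
E
```

```text
t: 4.52
tool_pos: [0.6059, 0.2047, 0.0115]
ee_rot: [[-0.001, 0.995, 0.103], [-0.001, 0.103, -0.995], [-1.0, -0.001, 0.001]]
force: [-0.2, -0.2, 0.1]
finger_gap: 0.479
```

View pics/e4.png

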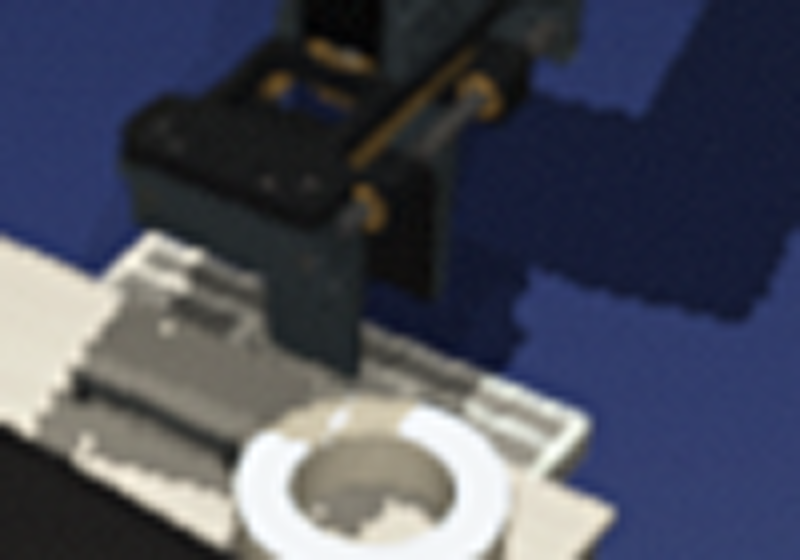

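```bash
python3 - <<'E'
from h import *
np.set_printoptions(precision=4,suppress=True)
f=grab_frame("scene")
for z in(.01,.02,.03,.04): print(z,at(f,[(334.75,277.25),(344.4,267.5)],z)[:,:2].tolist())
E
```

```text
0.01 [[0.6183741231777252, 0.2194786033338798], [0.5676392819840332, 0.21457905714246495]]
0.02 [[0.6277403049248681, 0.22644467493266152], [0.5776450359941508, 0.22160689327566652]]
0.03 [[0.6371064866720112, 0.23341074653144334], [0.5876507900042683, 0.2286347294088682]]
0.04 [[0.6464726684191542, 0.24037681813022516], [0.5976565440143861, 0.23566256554206988]]
```

```bash
python3 -m handwheel '[{"dx":0.3,"dy":0,"dz":0,"ax":0,"ay":0,"az":0,"claw":0.5},{"dx":0.5,"dy":0,"dz":0,"ax":0,"ay":0,"az":0,"claw":0.5},{"dx":0.5,"dy":0,"dz":0,"ax":0,"ay":0,"az":0,"claw":0.5}]' 15
```

```text
t: 4.87
tool_pos: [0.6057, 0.2047, 0.0061]
ee_rot: [[-0.002, 0.995, 0.103], [-0.001, 0.103, -0.995], [-1.0, -0.002, 0.001]]
force: [-1.1, -0.6, -0.6]
finger_gap: 0.498
```

```bash
python3 -m handwheel '[{"dx":0.2,"dy":0,"dz":0,"ax":0,"ay":0,"az":0,"claw":0.5},{"dx":0.4,"dy":0,"dz":0,"ax":0,"ay":0,"az":0,"claw":0.5},{"dx":0.4,"dy":0,"dz":0,"ax":0,"ay":0,"az":0,"claw":0.5}]' 15
python3 -m handwheel '[{"dx":0.2,"dy":0,"dz":0,"ax":0,"ay":0,"az":0,"claw":0.5},{"dx":0.4,"dy":0,"dz":0,"ax":0,"ay":0,"az":0,"claw":0.5},{"dx":0.4,"dy":0,"dz":0,"ax":0,"ay":0,"az":0,"claw":0.5}]' 15;python3 - <<'E'
from h import *
crop("scene",(290,230,390,300),8,"pics/e5.png")
E
```

```text
t: 5.12
tool_pos: [0.6053, 0.2045, 0.0015]
ee_rot: [[-0.003, 0.995, 0.103], [-0.001, 0.103, -0.995], [-1.0, -0.003, 0.001]]
force: [0.1, -1.4, -0.4]
finger_gap: 0.498
t: 5.37
tool_pos: [0.605, 0.2044, -0.003]
ee_rot: [[-0.004, 0.995, 0.103], [-0.002, 0.103, -0.995], [-1.0, -0.004, 0.001]]
force: [-0.8, -0.8, -1.1]
finger_gap: 0.503
```

View pics/e5.png

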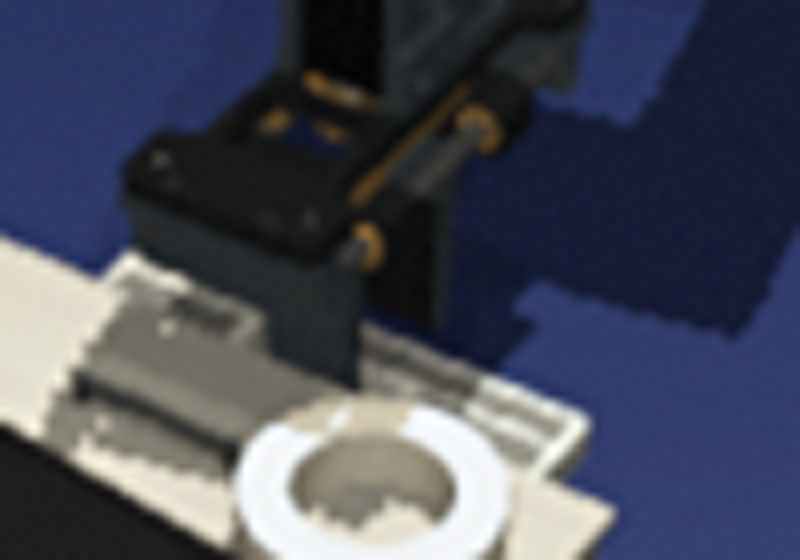

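```bash
python3 -m handwheel '[{"dx":0.2,"dy":0,"dz":0,"ax":0,"ay":0,"az":0,"claw":0.5},{"dx":0.4,"dy":0.05,"dz":0,"ax":0,"ay":0,"az":0.004,"claw":0.5},{"dx":0.4,"dy":0.05,"dz":0,"ax":0,"ay":0,"az":0.004,"claw":0.5}]' 15
python3 -m handwheel '[{"dx":0.2,"dy":0,"dz":0,"ax":0,"ay":0,"az":0,"claw":0.5},{"dx":0.3,"dy":0,"dz":0,"ax":0,"ay":0,"az":0,"claw":0.5},{"dx":0.3,"dy":0,"dz":0,"ax":0,"ay":0,"az":0,"claw":0.5}]' 15;python3 - <<'E'
from h import *
crop("scene",(290,230,390,300),8,"pics/e6.png")
E
```

```text
t: 5.67
tool_pos: [0.6052, 0.2044, -0.0073]
ee_rot: [[-0.0, 0.995, 0.103], [-0.001, 0.103, -0.995], [-1.0, -0.0, 0.001]]
force: [-0.2, -0.5, 0.2]
finger_gap: 0.499
t: 5.92
tool_pos: [0.6052, 0.2044, -0.0103]
ee_rot: [[-0.0, 0.995, 0.103], [-0.001, 0.103, -0.995], [-1.0, -0.0, 0.001]]
force: [-0.2, -0.2, -0.2]
finger_gap: 0.499
```

View pics/e6.png

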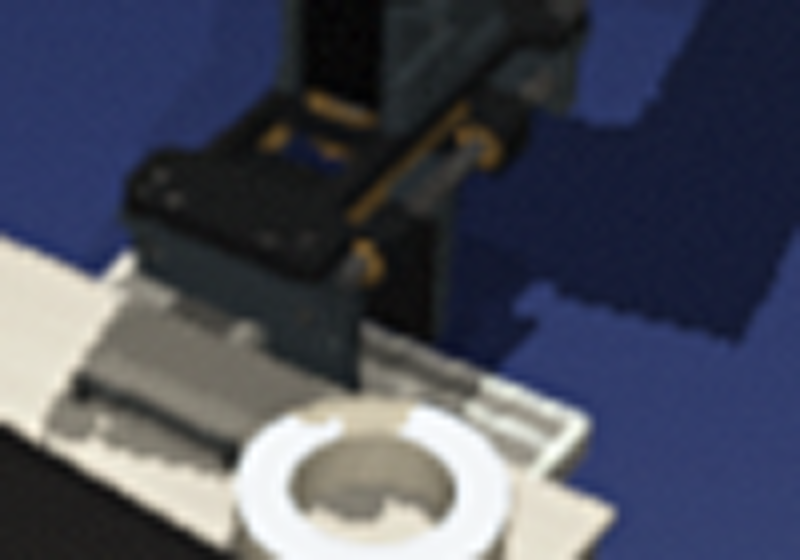

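```bash
python3 -m handwheel '[{"dx":0.2,"dy":0.05,"dz":0,"ax":0,"ay":0,"az":0,"claw":0.5},{"dx":0.2,"dy":0.05,"dz":0,"ax":0,"ay":0,"az":0,"claw":0.5},{"dx":0.2,"dy":0.05,"dz":0,"ax":0,"ay":0,"az":0,"claw":0.5}]' 15
python3 -m handwheel '[{"dx":0.2,"dy":0,"dz":0,"ax":0,"ay":0,"az":0,"claw":0.5},{"dx":0.2,"dy":0,"dz":0,"ax":0,"ay":0,"az":0,"claw":0.5},{"dx":0.2,"dy":0,"dz":0,"ax":0,"ay":0,"az":0,"claw":0.5}]' 15
python3 -m handwheel '[{"dx":0.2,"dy":0,"dz":0,"ax":0,"ay":0,"az":0,"claw":0.5},{"dx":0.2,"dy":0,"dz":0,"ax":0,"ay":0,"az":0,"claw":0.5},{"dx":0.2,"dy":0,"dz":0,"ax":0,"ay":0,"az":0,"claw":0.5}]' 15
```

```text
t: 6.22
tool_pos: [0.6053, 0.2045, -0.0104]
ee_rot: [[-0.0, 0.995, 0.103], [-0.001, 0.103, -0.995], [-1.0, -0.0, 0.001]]
force: [-4.3, -1.4, 11.4]
finger_gap: 0.503
t: 6.47
tool_pos: [0.6053, 0.2045, -0.0104]
ee_rot: [[0.0, 0.995, 0.103], [-0.001, 0.103, -0.995], [-1.0, 0.0, 0.001]]
force: [-3.5, -1.4, 10.8]
finger_gap: 0.501
t: 6.72
tool_pos: [0.6053, 0.2045, -0.0104]
ee_rot: [[0.001, 0.995, 0.103], [-0.001, 0.103, -0.995], [-1.0, 0.001, 0.001]]
force: [-3.6, -1.1, 11.2]
finger_gap: 0.501
```

Contact came at TCP z = -0.0104 with 11 N, so either the readout sits about 21 mm low or the fingertips are on the cassette. I'll raise 3 mm and close to find out.

```bash
python3 -m handwheel '[{"dx":-0.3,"dy":0,"dz":0,"ax":0,"ay":0,"az":0,"claw":0.5},{"dx":-0.3,"dy":0,"dz":0,"ax":0,"ay":0,"az":0,"claw":0.5},{"dx":-0.3,"dy":0,"dz":0,"ax":0,"ay":0,"az":0,"claw":0.6},{"dx":-0.3,"dy":0,"dz":0,"ax":0,"ay":0,"az":0,"claw":0.7},{"dx":-0.3,"dy":0,"dz":0,"ax":0,"ay":0,"az":0,"claw":0.75},{"dx":-0.3,"dy":0,"dz":0,"ax":0,"ay":0,"az":0,"claw":0.8},{"dx":-0.3,"dy":0,"dz":0,"ax":0,"ay":0,"az":0,"claw":0.85},{"dx":-0.3,"dy":0,"dz":0,"ax":0,"ay":0,"az":0,"claw":0.85},{"dx":-0.3,"dy":0,"dz":0,"ax":0,"ay":0,"az":0,"claw":0.85}]' 10;python3 - <<'E'
from h import *
crop("scene",(290,230,390,300),8,"pics/e7.png")
E
```

```text
t: 7.47
tool_pos: [0.6063, 0.2046, -0.0076]
ee_rot: [[0.002, 0.995, 0.103], [-0.001, 0.103, -0.995], [-1.0, 0.002, 0.001]]
force: [4.9, 1.1, -4.5]
finger_gap: 0.221
```

View pics/e7.png

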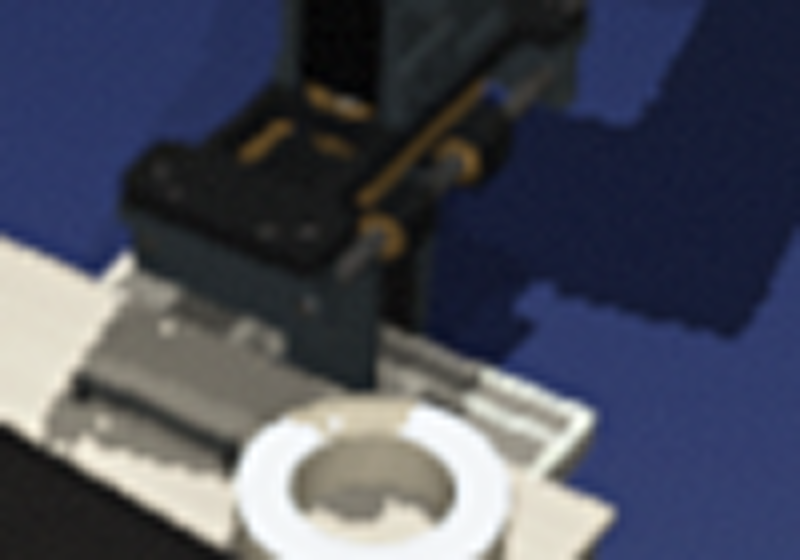

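The gap of 0.221 is 20.1 mm, so the 20 mm strip is gripped. The force reads -4.5 N in z, so I'll relax that downwards. I'll also use the first picture to check whether the z readout offset is the same elsewhere.

```bash
python3 -m handwheel '[{"dx":0.05,"dy":-0.05,"dz":0,"ax":0,"ay":0,"az":0,"claw":0.85},{"dx":0.1,"dy":-0.1,"dz":0,"ax":0,"ay":0,"az":0,"claw":0.85},{"dx":0.1,"dy":-0.1,"dz":0,"ax":0,"ay":0,"az":0,"claw":0.85}]' 15;python3 - <<'E'
from h import *
f=crop("scene",(290,230,390,300),8,"pics/e8.png")
s=cv2.imread("pics/scene0.png");cv2.imwrite("pics/s0c.png",cv2.resize(s[110:210,490:630],None,fx=5,fy=5,interpolation=2))
a=np.radians(77);Y=np.array([np.cos(a),np.sin(a)]);Z=np.array([np.sin(a),-np.cos(a)])
for z in(.192,.213):
  q=[[*(np.array([.1293,.56])+Y*s*h+Z*t*.016),z] for s in(1,-1) for h in (.0455,.059) for t in(1,-1)]
  print(z,np.round((px(f,q)-[490,110])*5).tolist())
E
```

```text
t: 7.77
tool_pos: [0.6061, 0.2046, -0.0077]
ee_rot: [[0.005, 0.995, 0.103], [-0.0, 0.103, -0.995], [-1.0, 0.004, 0.001]]
force: [4.7, -0.4, 1.5]
finger_gap: 0.218
0.192 [[309.0, 448.0], [340.0, 430.0], [332.0, 458.0], [364.0, 440.0], [157.0, 383.0], [188.0, 367.0], [135.0, 374.0], [167.0, 358.0]]
0.213 [[321.0, 414.0], [352.0, 396.0], [345.0, 424.0], [376.0, 406.0], [167.0, 350.0], [198.0, 334.0], [145.0, 341.0], [177.0, 325.0]]
```

View pics/s0c.png

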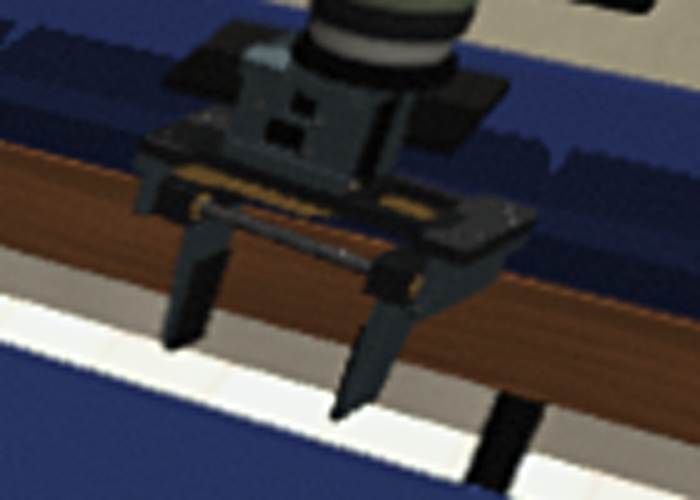

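The tips in the first picture, at (558,194) and (524,180) px, match a constant +21 mm offset on the z readout, so the true tip height is now about 3 mm. Next I'll draw the cassette out slowly along -tool y.

```bash
python3 -m handwheel '[{"dx":0,"dy":-0.2,"dz":0,"ax":0,"ay":0,"az":0,"claw":0.85},{"dx":0,"dy":-0.5,"dz":0,"ax":0,"ay":0,"az":0,"claw":0.85},{"dx":0,"dy":-0.8,"dz":0,"ax":0,"ay":0,"az":0,"claw":0.85},{"dx":0,"dy":-1.1,"dz":0,"ax":0,"ay":0,"az":0,"claw":0.85},{"dx":0,"dy":-1.4,"dz":0,"ax":0,"ay":0,"az":0,"claw":0.85},{"dx":0,"dy":-1.7,"dz":0,"ax":0,"ay":0,"az":0,"claw":0.85},{"dx":0,"dy":-2,"dz":0,"ax":0,"ay":0,"az":0,"claw":0.85},{"dx":0,"dy":-2,"dz":0,"ax":0,"ay":0,"az":0,"claw":0.85}]' 20;python3 - <<'E'
from h import *
go(.606,.205,-.0077,6.15)
crop("scene",(230,180,400,320),4,"pics/f1.png")
crop("top",(215,110,375,220),5,"pics/f1t.png")
E
```

```text
t: 8.48
tool_pos: [0.5855, 0.2026, -0.0077]
ee_rot: [[0.004, 0.995, 0.103], [-0.0, 0.103, -0.995], [-1.0, 0.004, 0.001]]
force: [3.1, 0.6, -0.2]
finger_gap: 0.216
d(cm) [ 0.01  2.07 -0.03] a [-0.004  0.001 -0.004] | now [ 0.5855  0.2026 -0.0077] az 5.93 F [ 3.1  0.6 -0.2] gap 0.216 t 8.48
```

View pics/f1.png

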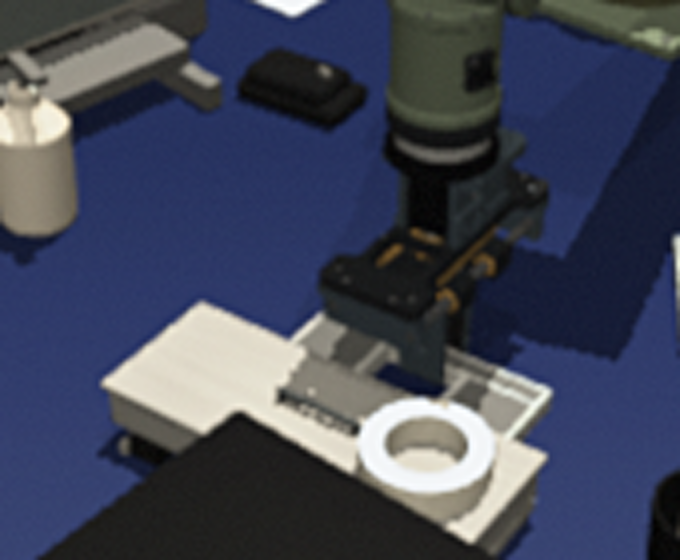

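View pics/f1t.png

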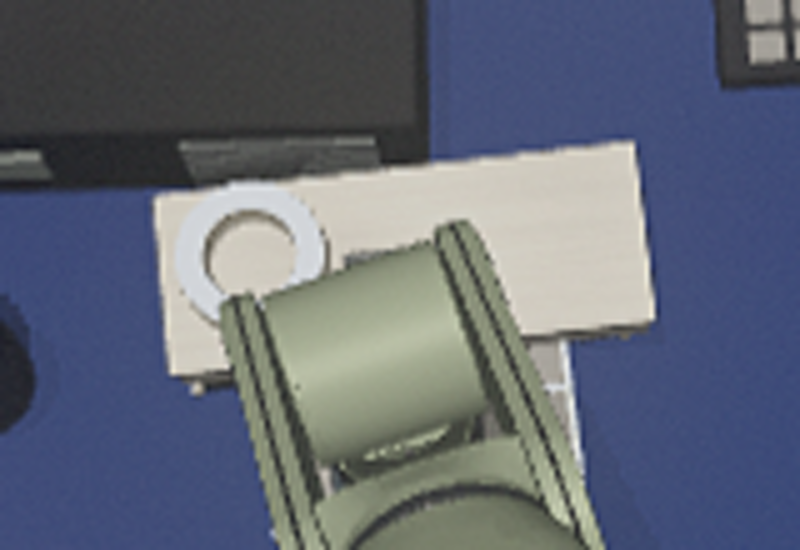

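The cassette has come out 20 mm and the tray corners are unchanged: (246,149) and (346,174) px, as before. I'll keep drawing it out.

```bash
python3 -m handwheel '[{"dx":0,"dy":-0.3,"dz":0,"ax":0,"ay":0,"az":0,"claw":0.85},{"dx":0,"dy":-0.8,"dz":0,"ax":0,"ay":0,"az":0,"claw":0.85},{"dx":0,"dy":-1.3,"dz":0,"ax":0,"ay":0,"az":0,"claw":0.85},{"dx":0,"dy":-1.8,"dz":0,"ax":0,"ay":0,"az":0,"claw":0.85},{"dx":0,"dy":-2.3,"dz":0,"ax":0,"ay":0,"az":0,"claw":0.85},{"dx":0,"dy":-2.8,"dz":0,"ax":0,"ay":0,"az":0,"claw":0.85},{"dx":0,"dy":-3.3,"dz":0,"ax":0,"ay":0,"az":0,"claw":0.85},{"dx":0,"dy":-3.8,"dz":0,"ax":0,"ay":0,"az":0,"claw":0.85},{"dx":0,"dy":-4.3,"dz":0,"ax":0,"ay":0,"az":0,"claw":0.85},{"dx":0,"dy":-4.8,"dz":0,"ax":0,"ay":0,"az":0,"claw":0.85},{"dx":0,"dy":-5.2,"dz":0,"ax":0,"ay":0,"az":0,"claw":0.85},{"dx":0,"dy":-5.2,"dz":0,"ax":0,"ay":0,"az":0,"claw":0.85}]' 20
python3 -m handwheel '[{"dx":0,"dy":-0.4,"dz":0,"ax":0,"ay":0,"az":0,"claw":0.85},{"dx":0,"dy":-0.9,"dz":0,"ax":0,"ay":0,"az":0,"claw":0.85},{"dx":0,"dy":-1.4,"dz":0,"ax":0,"ay":0,"az":0,"claw":0.85},{"dx":0,"dy":-1.9,"dz":0,"ax":0,"ay":0,"az":0,"claw":0.85},{"dx":0,"dy":-2.4,"dz":0,"ax":0,"ay":0,"az":0,"claw":0.85},{"dx":0,"dy":-2.4,"dz":0,"ax":0,"ay":0,"az":0,"claw":0.85}]' 20;python3 - <<'E'
from h import *
crop("scene",(230,180,400,320),4,"pics/f2.png")
crop("top",(215,130,375,250),5,"pics/f2t.png")
E
```

```text
t: 9.58
tool_pos: [0.5325, 0.1971, -0.0077]
ee_rot: [[0.002, 0.995, 0.103], [-0.001, 0.103, -0.995], [-1.0, 0.002, 0.001]]
force: [0.1, -0.3, 2.8]
finger_gap: 0.219
t: 10.08
tool_pos: [0.5071, 0.1944, -0.0077]
ee_rot: [[0.0, 0.995, 0.103], [-0.001, 0.103, -0.995], [-1.0, 0.0, 0.001]]
force: [0.4, -0.2, 4.2]
finger_gap: 0.217
```

View pics/f2.png

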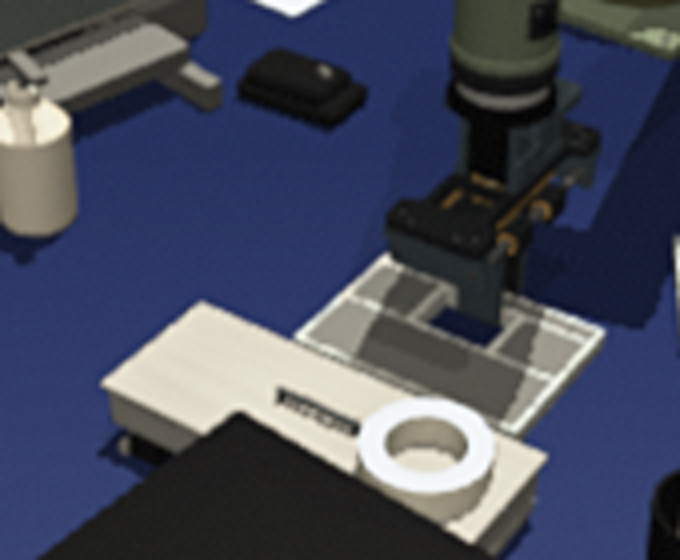

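View pics/f2t.png

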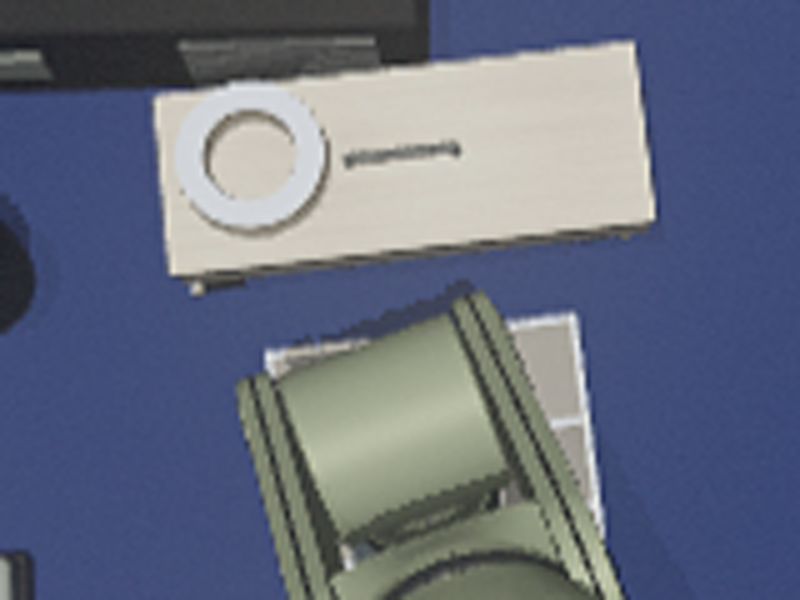

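The cassette is clear of the tray, which has not moved. The cassette's far corners are at (330,193) and (268,200) px, and from these I'll work out where it sits relative to the tool.

```bash
python3 - <<'E'
from h import *
np.set_printoptions(precision=4,suppress=True)
f=grab_frame("top");g=grab_frame("scene")
P=at(f,[(215+267/5,130+352/5),(215+577/5,130+315/5)],.015)[:,:2]
print("top",P); Q=at(g,[(230+297/4,180+335/4),(230+605/4,180+330/4),(230+388/4,180+255/4)],.015)[:,:2]
print("scene farR, nearL, nearR",Q)
d=P[0]-P[1];d/=np.linalg.norm(d);yaw=np.degrees(np.arctan2(-d[0],d[1]));print("yaw",yaw,np.linalg.norm(P[0]-P[1]))
a=np.radians(yaw);X=np.array([np.cos(a),np.sin(a)])
c=P.mean(0)-.065*X;print("centre",c)
s=status.get_obs();R=np.array(s["ee_rot"]);print("centre in tool y,z", (c-s["tool_pos"][:2])@R[:2,1],(c-s["tool_pos"][:2])@R[:2,2])
c2=(Q[0]+Q[1])/2;print("centre scene",c2)
E
```

```text
top [[0.6141 0.2952]
 [0.6316 0.1171]]
scene farR, nearL, nearR [[0.6322 0.1205]
 [0.4873 0.2854]
 [0.516  0.1101]]
yaw 5.618567050327898 0.17896780747714688
centre [0.5582 0.1998]
centre in tool y,z 0.05143356664327296 -0.00014899380763069324
centre scene [0.5597 0.203 ]
```

```bash
python3 -c "
from h import *
go(.468,-.028,-.0077,-8)"
```

```text
d(cm) [ 0.03 -6.18 21.72] a [0.243 0.001 0.001] | now [ 0.507   0.1944 -0.0077] az 5.92 F [-1.6  0.7  5.5] gap 0.222 t 10.28
```

```bash
python3 -m handwheel '[{"dx":0,"dy":-0.3,"dz":1,"ax":0.01,"ay":0,"az":0,"claw":0.85},{"dx":0,"dy":-0.6,"dz":2.1,"ax":0.025,"ay":0,"az":0,"claw":0.85},{"dx":0,"dy":-0.9,"dz":3.2,"ax":0.035,"ay":0,"az":0,"claw":0.85},{"dx":0,"dy":-1.2,"dz":4.3,"ax":0.05,"ay":0,"az":0,"claw":0.85},{"dx":0,"dy":-1.5,"dz":5.4,"ax":0.06,"ay":0,"az":0,"claw":0.85},{"dx":0,"dy":-1.8,"dz":6.5,"ax":0.07,"ay":0,"az":0,"claw":0.85},{"dx":0,"dy":-2.1,"dz":7.6,"ax":0.085,"ay":0,"az":0,"claw":0.85},{"dx":0,"dy":-2.4,"dz":8.7,"ax":0.1,"ay":0,"az":0,"claw":0.85},{"dx":0,"dy":-2.7,"dz":9.6,"ax":0.11,"ay":0,"az":0,"claw":0.85},{"dx":0,"dy":-3,"dz":10.5,"ax":0.12,"ay":0,"az":0,"claw":0.85},{"dx":0,"dy":-3.1,"dz":10.8,"ax":0.12,"ay":0,"az":0,"claw":0.85},{"dx":0,"dy":-3.1,"dz":10.8,"ax":0.12,"ay":0,"az":0,"claw":0.85}]' 20; python3 -c "
from h import *
go(.468,-.028,-.0077,-8)"
```

```text
t: 11.28
tool_pos: [0.4865, 0.0823, -0.0077]
ee_rot: [[-0.003, 1.0, -0.018], [-0.002, -0.018, -1.0], [-1.0, -0.003, 0.002]]
force: [0.3, -2.2, 2.0]
finger_gap: 0.218
d(cm) [ 0.03 -1.66 11.06] a [0.122 0.003 0.003] | now [ 0.4865  0.0823 -0.0077] az -1.02 F [ 0.3 -2.2  2. ] gap 0.218 t 11.28
```

```bash
python3 -m handwheel '[{"dx":0,"dy":-0.1,"dz":1,"ax":0.01,"ay":0,"az":0,"claw":0.85},{"dx":0,"dy":-0.3,"dz":2.1,"ax":0.025,"ay":0,"az":0,"claw":0.85},{"dx":0,"dy":-0.5,"dz":3.2,"ax":0.035,"ay":0,"az":0,"claw":0.85},{"dx":0,"dy":-0.6,"dz":4.3,"ax":0.05,"ay":0,"az":0,"claw":0.85},{"dx":0,"dy":-0.8,"dz":5.4,"ax":0.06,"ay":0,"az":0,"claw":0.85},{"dx":0,"dy":-1,"dz":6.5,"ax":0.07,"ay":0,"az":0,"claw":0.85},{"dx":0,"dy":-1.2,"dz":7.6,"ax":0.085,"ay":0,"az":0,"claw":0.85},{"dx":0,"dy":-1.4,"dz":8.7,"ax":0.1,"ay":0,"az":0,"claw":0.85},{"dx":0,"dy":-1.5,"dz":9.8,"ax":0.11,"ay":0,"az":0,"claw":0.85},{"dx":0,"dy":-1.7,"dz":10.8,"ax":0.12,"ay":0,"az":0,"claw":0.85},{"dx":0,"dy":-1.7,"dz":11,"ax":0.12,"ay":0,"az":0,"claw":0.85},{"dx":0,"dy":-1.7,"dz":11,"ax":0.12,"ay":0,"az":0,"claw":0.85}]' 20; python3 - <<'E'
from h import *
go(.468,-.028,-.0077,-8)
crop("scene",(200,140,360,260),5,"pics/g1.png")
crop("top",(330,170,490,290),5,"pics/g1t.png")
E
```

```text
t: 12.28
tool_pos: [0.4668, -0.0285, -0.0075]
ee_rot: [[-0.004, 0.99, -0.139], [-0.003, -0.139, -0.99], [-1.0, -0.004, 0.003]]
force: [-1.6, -1.2, -0.8]
finger_gap: 0.219
d(cm) [ 0.02  0.11 -0.06] a [-0.     0.003  0.004] | now [ 0.4668 -0.0285 -0.0075] az -8.0 F [-1.6 -1.2 -0.8] gap 0.219 t 12.28
```

View pics/g1.png

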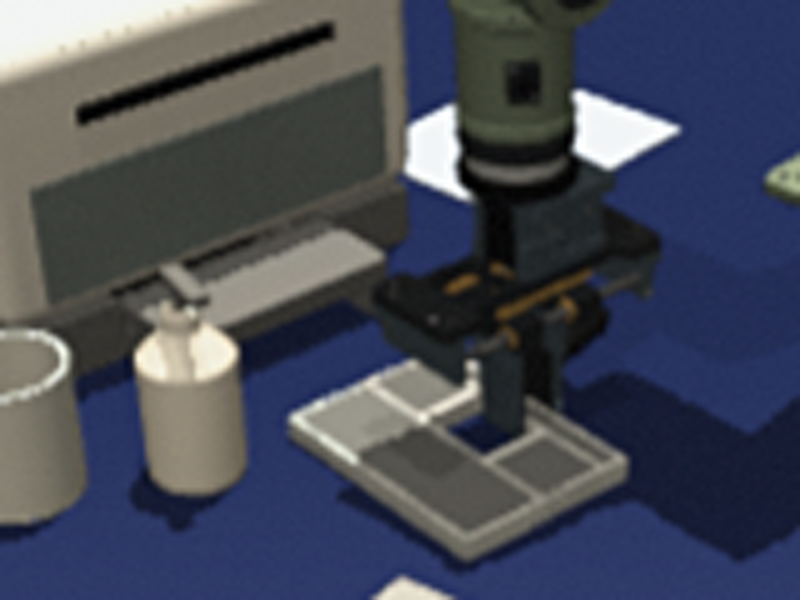

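View pics/g1t.png

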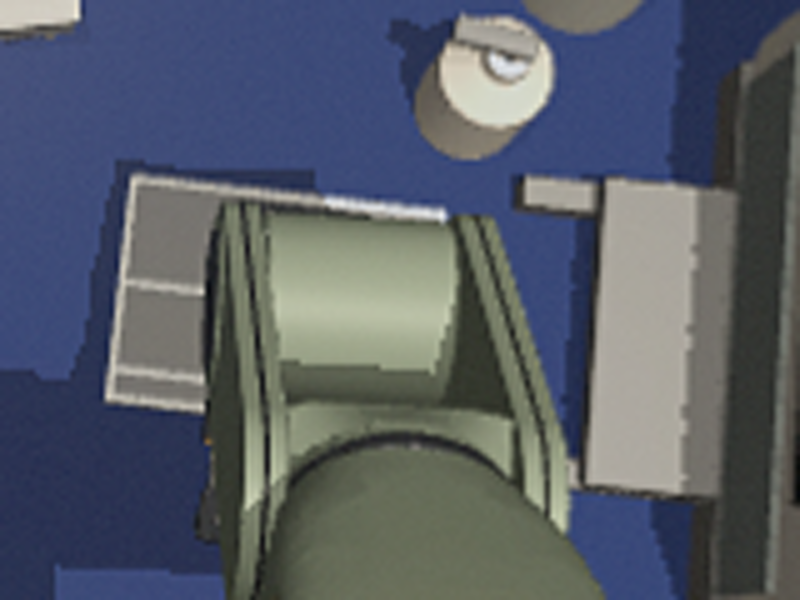

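```bash
python3 - <<'E'
from h import *
np.set_printoptions(precision=4,suppress=True)
f=grab_frame("top");g=grab_frame("scene")
k=lambda L:[(330+u/5,170+v/5) for u,v in L]
P=at(f,k([(132,175),(107,402),(445,211)]),.015)[:,:2]
print("L-far,L-near,faredge pt",P,"w",np.linalg.norm(P[0]-P[1]))
d=P[0]-P[2];print("yaw by far edge",np.degrees(np.arctan2(-d[0],d[1])))
d=P[0]-P[1];print("yaw by rear edge",np.degrees(np.arctan2(d[1],d[0])))
G=at(f,k([(522,177),(516,208)]),.024)[:,:2];print("guide far end",G)
H=at(f,k([(607,178),(585,485)]),.044)[:,:2];print("hood",H,np.linalg.norm(H[0]-H[1]));d=H[0]-H[1];print(np.degrees(np.arctan2(d[1],d[0])))
q=lambda L:[(200+u/5,140+v/5) for u,v in L]
S=at(g,q([(290,422),(468,550),(627,462),(413,360)]),.015)[:,:2];print("scene corners R-far,L-far,L-near,R-near",S,S.mean(0)); 
for a,b in((0,1),(1,2),(2,3)):print(np.linalg.norm(S[a]-S[b]))
d=S[1]-S[0];print("yaw",np.degrees(np.arctan2(-d[0],d[1])))
d=S[1]-S[2];print("yaw",np.degrees(np.arctan2(d[1],d[0])))
S=at(g,[(160+499/4,150+204/4)],.024);print("scene near guide end outer",S)
S=at(g,[(160+470/4,150+163/4)],.044);print("scene hood near corner",S)
E
```

```text
L-far,L-near,faredge pt [[ 0.5948  0.0438]
 [ 0.4649  0.0618]
 [ 0.5697 -0.1327]] w 0.1310654107956258
yaw by far edge -8.078859684348835
yaw by rear edge -7.89624324919598
guide far end [[ 0.5865 -0.1751]
 [ 0.5687 -0.1707]]
hood [[ 0.5806 -0.2171]
 [ 0.4109 -0.1945]] 0.17113056946215013
-7.562906004655738
scene corners R-far,L-far,L-near,R-near [[ 0.576  -0.1247]
 [ 0.6036  0.0539]
 [ 0.4724  0.0688]
 [ 0.4713 -0.1158]] [ 0.5308 -0.0295]
0.1807543249730223
0.1320450082633816
0.18458518495342632
yaw -8.812302691432803
yaw -6.497060242122864
scene near guide end outer [[ 0.4252 -0.1487  0.024 ]]
scene hood near corner [[ 0.4147 -0.1918  0.044 ]]
```

The top-view corners show the cassette flat (131 mm wide) at yaw -8.0°, matching the reader at about -7.7°. It sits 1.6 mm to the near side of the slot axis, with 129 mm to go to the mouth reference. I'll advance about 104 mm into the guides with a small correction.

```bash
python3 -m handwheel '[{"dx":0.05,"dy":0.1,"dz":0.4,"ax":0,"ay":0,"az":0,"claw":0.85},{"dx":0.05,"dy":0.15,"dz":1,"ax":0,"ay":0,"az":0,"claw":0.85},{"dx":0.05,"dy":0.15,"dz":1.6,"ax":0,"ay":0,"az":0,"claw":0.85},{"dx":0.05,"dy":0.15,"dz":2.2,"ax":0,"ay":0,"az":0,"claw":0.85},{"dx":0.05,"dy":0.15,"dz":2.8,"ax":0,"ay":0,"az":0,"claw":0.85},{"dx":0.05,"dy":0.15,"dz":3.4,"ax":0,"ay":0,"az":0,"claw":0.85},{"dx":0.05,"dy":0.15,"dz":4,"ax":0,"ay":0,"az":0,"claw":0.85},{"dx":0.05,"dy":0.15,"dz":4.6,"ax":0,"ay":0,"az":0,"claw":0.85},{"dx":0.05,"dy":0.15,"dz":5.2,"ax":0,"ay":0,"az":0,"claw":0.85},{"dx":0.05,"dy":0.15,"dz":5.2,"ax":0,"ay":0,"az":0,"claw":0.85}]' 20; python3 - <<'E'
from h import *
go(.468,-.028,-.0077,-8)
crop("scene",(200,140,360,260),5,"pics/g2.png")
crop("top",(330,170,490,290),5,"pics/g2t.png")
E
```

```text
t: 13.32
tool_pos: [0.4615, -0.0806, -0.0077]
ee_rot: [[-0.004, 0.99, -0.138], [-0.004, -0.138, -0.99], [-1.0, -0.003, 0.004]]
force: [-0.7, -2.4, 3.3]
finger_gap: 0.219
d(cm) [-0.02 -0.08 -5.3 ] a [0.001 0.004 0.003] | now [ 0.4615 -0.0806 -0.0077] az -7.94 F [-0.7 -2.4  3.3] gap 0.219 t 13.32
```

View pics/g2.png

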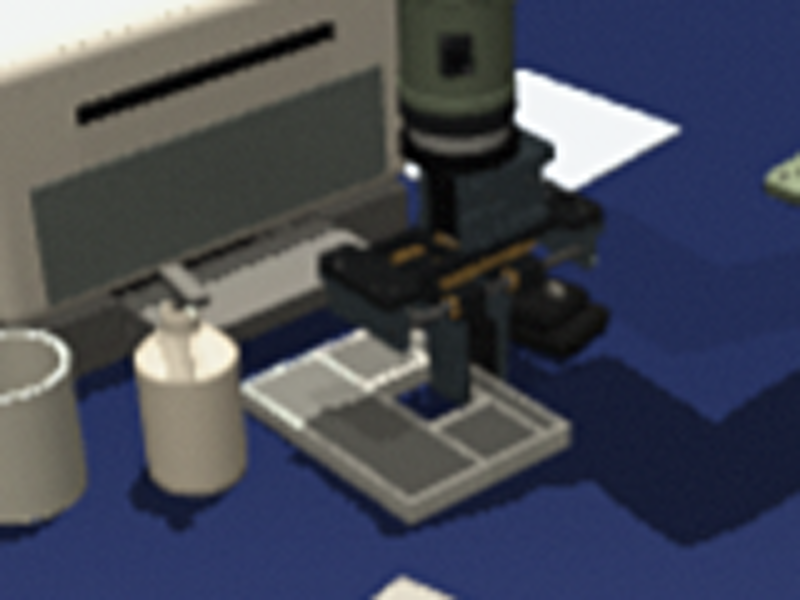

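View pics/g2t.png

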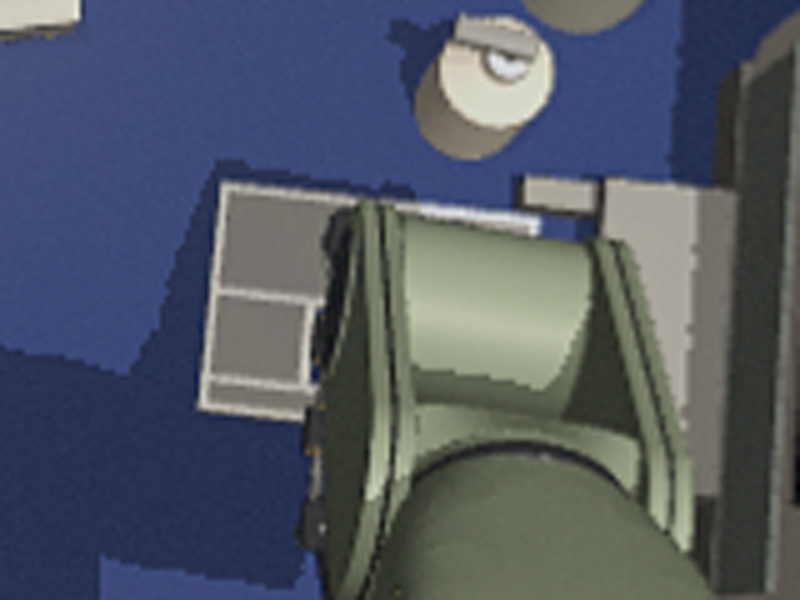

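The leading far corner, at (438,213) px, has entered just inside the far guide's inner face at about (433,212) px. The clearance is as planned, so I'll continue.

```bash
python3 -m handwheel '[{"dx":0,"dy":0,"dz":0.4,"ax":0,"ay":0,"az":0,"claw":0.85},{"dx":0,"dy":0,"dz":1,"ax":0,"ay":0,"az":0,"claw":0.85},{"dx":0,"dy":0,"dz":1.6,"ax":0,"ay":0,"az":0,"claw":0.85},{"dx":0,"dy":0,"dz":2.2,"ax":0,"ay":0,"az":0,"claw":0.85},{"dx":0,"dy":0,"dz":2.8,"ax":0,"ay":0,"az":0,"claw":0.85},{"dx":0,"dy":0,"dz":3.4,"ax":0,"ay":0,"az":0,"claw":0.85},{"dx":0,"dy":0,"dz":4,"ax":0,"ay":0,"az":0,"claw":0.85},{"dx":0,"dy":0,"dz":4.6,"ax":0,"ay":0,"az":0,"claw":0.85},{"dx":0,"dy":0,"dz":5,"ax":0,"ay":0,"az":0,"claw":0.85},{"dx":0,"dy":0,"dz":5,"ax":0,"ay":0,"az":0,"claw":0.85}]' 20; python3 - <<'E'
from h import *
go(.468,-.028,-.0077,-8)
crop("scene",(200,140,360,260),5,"pics/g3.png")
crop("top",(330,170,490,290),5,"pics/g3t.png")
E
```

```text
t: 14.25
tool_pos: [0.4541, -0.1311, -0.0077]
ee_rot: [[-0.004, 0.99, -0.139], [-0.005, -0.139, -0.99], [-1.0, -0.004, 0.005]]
force: [-0.3, -0.8, -0.1]
finger_gap: 0.22
d(cm) [ -0.05  -0.05 -10.4 ] a [0.001 0.005 0.004] | now [ 0.4541 -0.1311 -0.0077] az -7.96 F [-0.3 -0.8 -0.1] gap 0.22 t 14.25
```

View pics/g3.png

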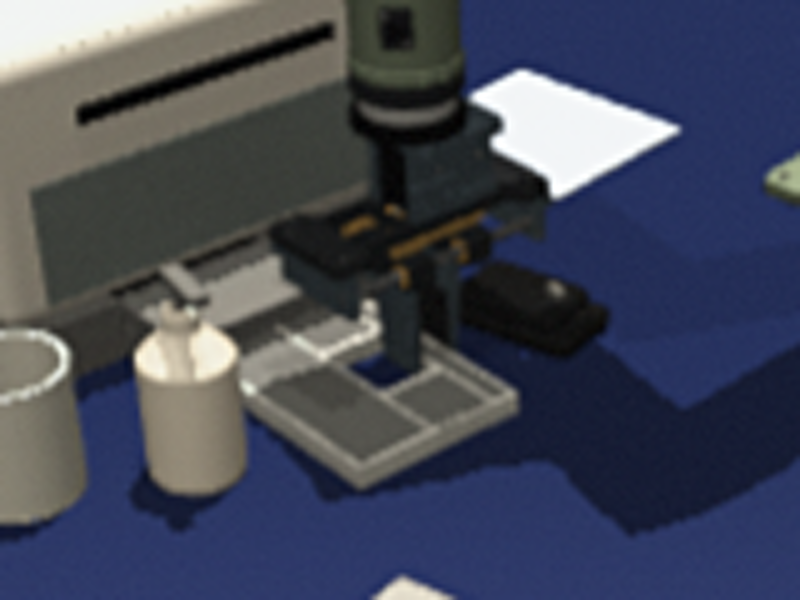

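View pics/g3t.png

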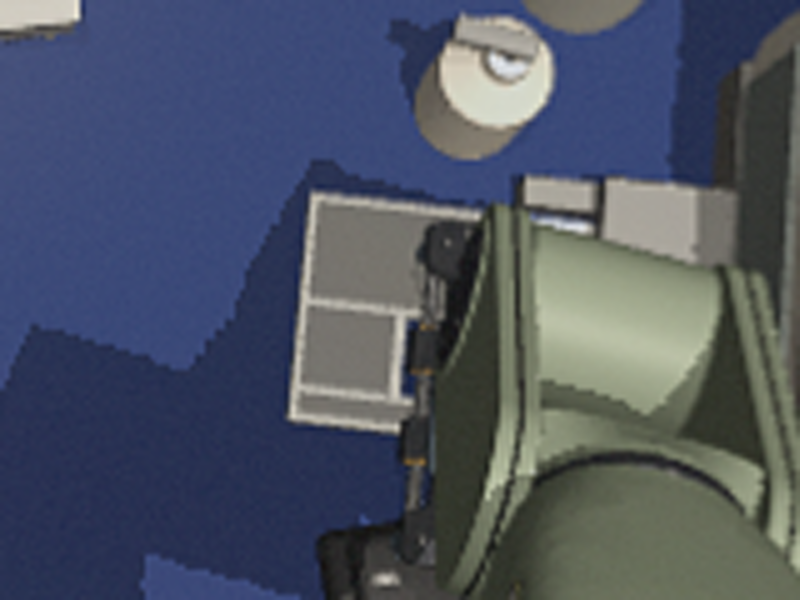

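It is well inside the guides and under the hood. I'll release it and lift straight up.

```bash
python3 -m handwheel '[{"dx":0,"dy":0,"dz":0,"ax":0,"ay":0,"az":0,"claw":0.7},{"dx":0,"dy":0,"dz":0,"ax":0,"ay":0,"az":0,"claw":0.6},{"dx":0,"dy":0,"dz":0,"ax":0,"ay":0,"az":0,"claw":0.55},{"dx":0,"dy":0,"dz":0,"ax":0,"ay":0,"az":0,"claw":0.55},{"dx":-0.5,"dy":0,"dz":0,"ax":0,"ay":0,"az":0,"claw":0.55},{"dx":-1.5,"dy":0,"dz":0,"ax":0,"ay":0,"az":0,"claw":0.55},{"dx":-3,"dy":0,"dz":0,"ax":0,"ay":0,"az":0,"claw":0.55},{"dx":-4.5,"dy":0,"dz":0,"ax":0,"ay":0,"az":0,"claw":0.55},{"dx":-6,"dy":0,"dz":0,"ax":0,"ay":0,"az":0,"claw":0.55},{"dx":-6,"dy":0,"dz":0,"ax":0,"ay":0,"az":0,"claw":0.55}]' 20; python3 - <<'E'
from h import *
go(.4541,-.1311,-.0077,-8)
crop("top",(330,170,490,290),5,"pics/g4t.png")
E
```

```text
t: 15.18
tool_pos: [0.4565, -0.1309, 0.055]
ee_rot: [[0.001, 0.99, -0.138], [-0.006, -0.138, -0.99], [-1.0, 0.002, 0.006]]
force: [0.7, 0.1, 0.2]
finger_gap: 0.449
d(cm) [ 6.27 -0.25  0.01] a [ 0.001  0.006 -0.002] | now [ 0.4565 -0.1309  0.055 ] az -7.96 F [0.7 0.1 0.2] gap 0.449 t 15.18
```

View pics/g4t.png

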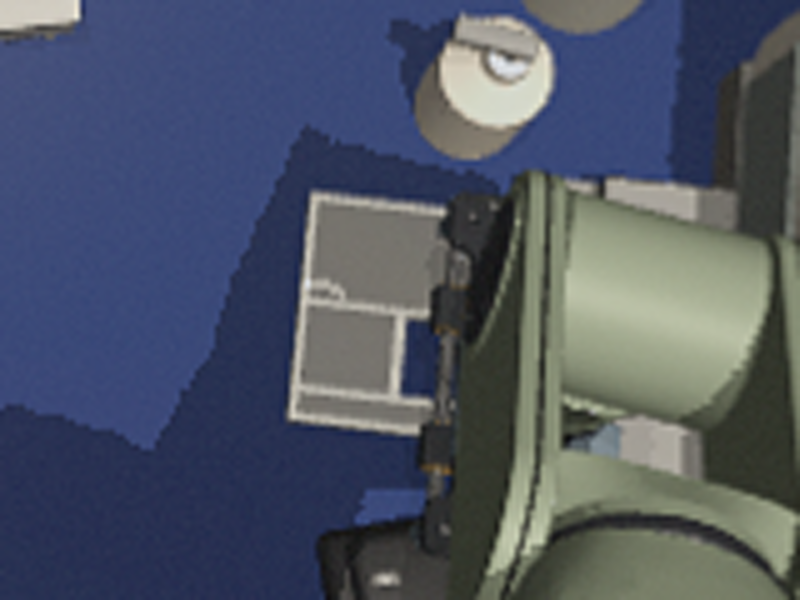

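```bash
python3 - <<'E'
from h import *
np.set_printoptions(precision=4,suppress=True)
f=grab_frame("top")
k=lambda L:[(330+u/5,170+v/5) for u,v in L]
P=at(f,k([(313,193),(290,418)]),.015)[:,:2]
a=np.radians(-7.9);X=np.array([np.cos(a),np.sin(a)]);Y=np.array([-np.sin(a),np.cos(a)]);O=np.array([.5016,-.164])
for p in P: print(p,(p-O)@X,(p-O)@Y)
r=((P-O)@Y).mean(); t=O-.018*X+(r+.030)*Y
go(*t,.055,-7.9)
E
```

```text
[ 0.5819 -0.0586] 0.06504102368806162 0.11541892284767301
[ 0.4538 -0.0403] -0.06439273764221938 0.11597798071667172
d(cm) [ -0.31   3.3  -11.89] a [-0.001  0.005  0.002] | now [ 0.4547 -0.1304  0.0526] az -7.97 F [ 0.1  0.5 -0.3] gap 0.449 t 15.28
```

The rear edge is at reader y = +116 mm, centred to within 1 mm and square. Now I'll move behind it and come down there, with the fingers about 60 mm apart.

```bash
python3 -m handwheel '[{"dx":0,"dy":0.8,"dz":-3,"ax":0,"ay":0,"az":0,"claw":0.36},{"dx":0,"dy":1.7,"dz":-6,"ax":0,"ay":0,"az":0,"claw":0.36},{"dx":0,"dy":2.5,"dz":-9,"ax":0,"ay":0.005,"az":0,"claw":0.36},{"dx":0,"dy":3.3,"dz":-11.9,"ax":0,"ay":0.005,"az":0,"claw":0.36},{"dx":0,"dy":3.3,"dz":-11.9,"ax":0,"ay":0.005,"az":0,"claw":0.36},{"dx":0,"dy":3.3,"dz":-11.9,"ax":0,"ay":0.005,"az":0,"claw":0.36},{"dx":2,"dy":3.3,"dz":-11.9,"ax":0,"ay":0.005,"az":0,"claw":0.36},{"dx":3.5,"dy":3.3,"dz":-11.9,"ax":0,"ay":0.005,"az":0,"claw":0.36},{"dx":4.5,"dy":3.3,"dz":-11.9,"ax":0,"ay":0.005,"az":0,"claw":0.36},{"dx":5.3,"dy":3.3,"dz":-11.9,"ax":0,"ay":0.005,"az":0,"claw":0.36},{"dx":5.8,"dy":3.3,"dz":-11.9,"ax":0,"ay":0.005,"az":0,"claw":0.36},{"dx":5.8,"dy":3.3,"dz":-11.9,"ax":0,"ay":0.005,"az":0,"claw":0.36}]' 20; python3 - <<'E'
from h import *
go(.5012,-.0243,-.006,-7.9)
crop("top",(330,170,490,290),5,"pics/g5t.png");crop("scene",(200,140,360,260),5,"pics/g5.png")
E
```

```text
t: 16.28
tool_pos: [0.5028, -0.0178, -0.007]
ee_rot: [[-0.005, 0.99, -0.139], [-0.0, -0.139, -0.99], [-1.0, -0.005, 0.001]]
force: [0.8, -0.1, 0.0]
finger_gap: 0.639
d(cm) [-0.1  -0.07  0.67] a [-0.002  0.001  0.005] | now [ 0.5028 -0.0178 -0.007 ] az -8.0 F [ 0.8 -0.1  0. ] gap 0.639 t 16.28
```

View pics/g5t.png

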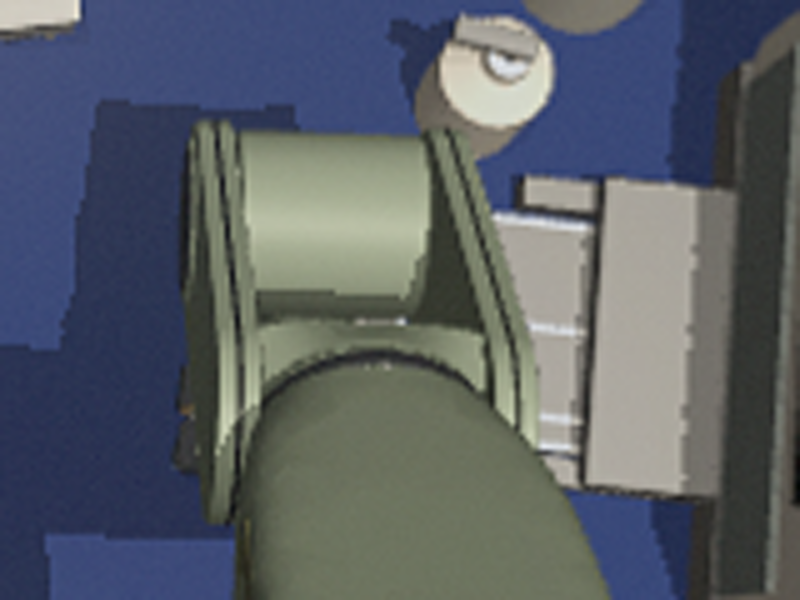

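View pics/g5.png

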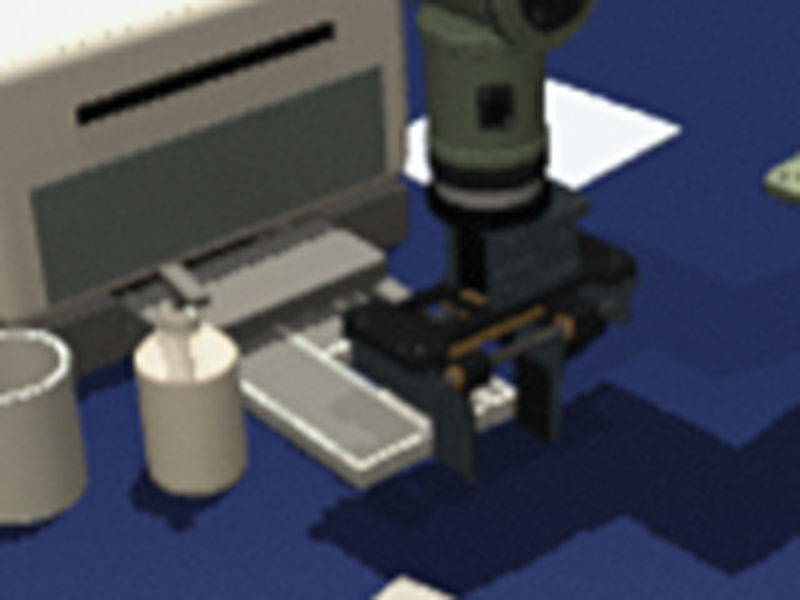

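Both fingertips stand behind the rear edge. Next I'll push along tool z and watch the force.

```bash
python3 -m handwheel '[{"dx":-0.05,"dy":-0.1,"dz":0.5,"ax":0,"ay":0,"az":0.005,"claw":0.36},{"dx":-0.05,"dy":-0.1,"dz":1,"ax":0,"ay":0,"az":0.005,"claw":0.36},{"dx":-0.05,"dy":-0.1,"dz":1.5,"ax":0,"ay":0,"az":0.005,"claw":0.36},{"dx":-0.05,"dy":-0.1,"dz":2.1,"ax":0,"ay":0,"az":0.005,"claw":0.36},{"dx":-0.05,"dy":-0.1,"dz":2.7,"ax":0,"ay":0,"az":0.005,"claw":0.36},{"dx":-0.05,"dy":-0.1,"dz":3.3,"ax":0,"ay":0,"az":0.005,"claw":0.36},{"dx":-0.05,"dy":-0.1,"dz":3.9,"ax":0,"ay":0,"az":0.005,"claw":0.36},{"dx":-0.05,"dy":-0.1,"dz":4.5,"ax":0,"ay":0,"az":0.005,"claw":0.36},{"dx":-0.05,"dy":-0.1,"dz":5.1,"ax":0,"ay":0,"az":0.005,"claw":0.36},{"dx":-0.05,"dy":-0.1,"dz":5.7,"ax":0,"ay":0,"az":0.005,"claw":0.36},{"dx":-0.05,"dy":-0.1,"dz":6,"ax":0,"ay":0,"az":0.005,"claw":0.36},{"dx":-0.05,"dy":-0.1,"dz":6,"ax":0,"ay":0,"az":0.005,"claw":0.36}]' 20; python3 - <<'E'
from h import *
go(.4867,-.1445,-.006,-7.9)
crop("top",(330,170,490,290),5,"pics/g6t.png");crop("scene",(200,140,360,260),5,"pics/g6.png")
E
```

```text
t: 17.38
tool_pos: [0.4949, -0.0779, -0.005]
ee_rot: [[0.004, 0.99, -0.139], [-0.001, -0.139, -0.99], [-1.0, 0.004, 0.001]]
force: [2.2, 1.2, 0.8]
finger_gap: 0.644
d(cm) [0.1  0.11 6.71] a [-0.002  0.001 -0.004] | now [ 0.4949 -0.0779 -0.005 ] az -8.01 F [2.2 1.2 0.8] gap 0.644 t 17.38
```

View pics/g6t.png

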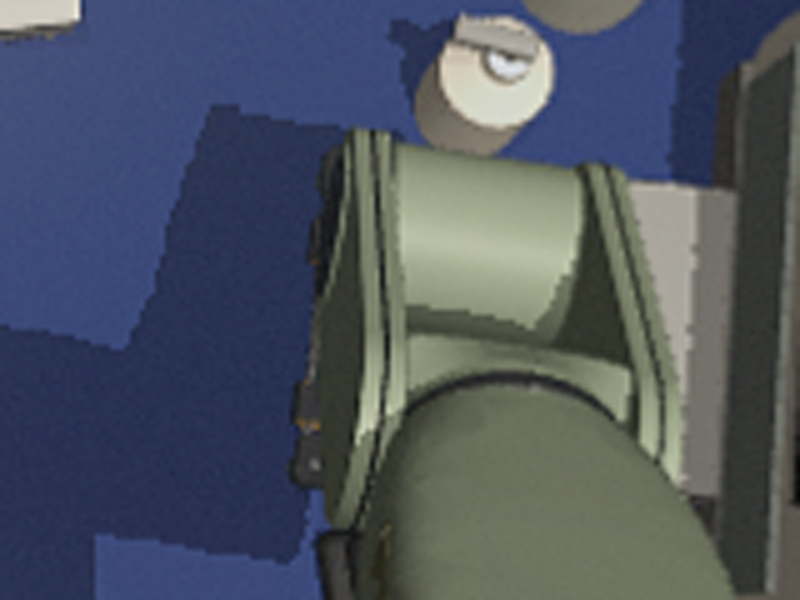

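View pics/g6.png

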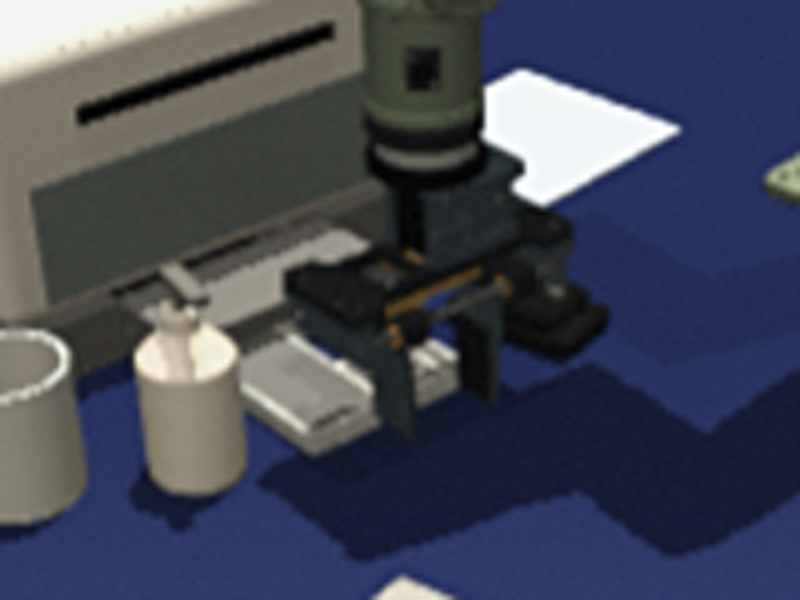

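```bash
python3 -m handwheel '[{"dx":0.05,"dy":0,"dz":0.5,"ax":0,"ay":0,"az":-0.004,"claw":0.36},{"dx":0.05,"dy":0,"dz":1.1,"ax":0,"ay":0,"az":-0.004,"claw":0.36},{"dx":0.05,"dy":0,"dz":1.7,"ax":0,"ay":0,"az":-0.004,"claw":0.36},{"dx":0.05,"dy":0,"dz":2.3,"ax":0,"ay":0,"az":-0.004,"claw":0.36},{"dx":0.05,"dy":0,"dz":2.9,"ax":0,"ay":0,"az":-0.004,"claw":0.36},{"dx":0.05,"dy":0,"dz":3.5,"ax":0,"ay":0,"az":-0.004,"claw":0.36},{"dx":0.05,"dy":0,"dz":4.1,"ax":0,"ay":0,"az":-0.004,"claw":0.36},{"dx":0.05,"dy":0,"dz":4.7,"ax":0,"ay":0,"az":-0.004,"claw":0.36},{"dx":0.05,"dy":0,"dz":5.2,"ax":0,"ay":0,"az":-0.004,"claw":0.36},{"dx":0.05,"dy":0,"dz":5.6,"ax":0,"ay":0,"az":-0.004,"claw":0.36},{"dx":0.05,"dy":0,"dz":5.6,"ax":0,"ay":0,"az":-0.004,"claw":0.36}]' 20; python3 - <<'E'
from h import *
go(.4867,-.1445,-.006,-7.9)
crop("scene",(220,170,340,240),6,"pics/g7.png")
E
```

```text
t: 18.4
tool_pos: [0.4861, -0.1342, -0.006]
ee_rot: [[-0.002, 0.99, -0.139], [-0.002, -0.139, -0.99], [-1.0, -0.002, 0.002]]
force: [-0.1, -0.5, -0.5]
finger_gap: 0.64
d(cm) [-0.    0.2   1.01] a [-0.002  0.002  0.002] | now [ 0.4861 -0.1342 -0.006 ] az -8.01 F [-0.1 -0.5 -0.5] gap 0.64 t 18.4
```

View pics/g7.png

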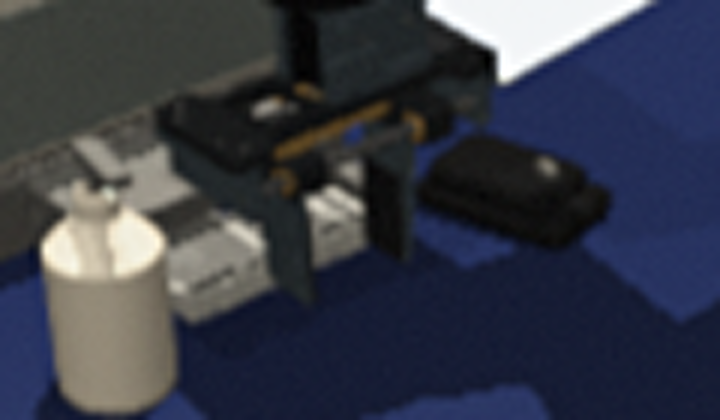

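About 10 mm remain. I'll use small steps now until the stop is felt.

```bash
python3 -m handwheel '[{"dx":0,"dy":0,"dz":0.2,"ax":0,"ay":0,"az":0,"claw":0.36},{"dx":0,"dy":0,"dz":0.4,"ax":0,"ay":0,"az":0,"claw":0.36},{"dx":0,"dy":0,"dz":0.6,"ax":0,"ay":0,"az":0,"claw":0.36},{"dx":0,"dy":0,"dz":0.6,"ax":0,"ay":0,"az":0,"claw":0.36}]' 20; python3 -m handwheel '[{"dx":0,"dy":0,"dz":0.1,"ax":0,"ay":0,"az":0,"claw":0.36},{"dx":0,"dy":0,"dz":0.2,"ax":0,"ay":0,"az":0,"claw":0.36},{"dx":0,"dy":0,"dz":0.2,"ax":0,"ay":0,"az":0,"claw":0.36}]' 20;  python3 -m handwheel '[{"dx":0,"dy":0,"dz":0.1,"ax":0,"ay":0,"az":0,"claw":0.36},{"dx":0,"dy":0,"dz":0.15,"ax":0,"ay":0,"az":0,"claw":0.36},{"dx":0,"dy":0,"dz":0.15,"ax":0,"ay":0,"az":0,"claw":0.36}]' 20
```

```text
t: 18.78
tool_pos: [0.4851, -0.1402, -0.0062]
ee_rot: [[-0.003, 0.99, -0.139], [-0.002, -0.139, -0.99], [-1.0, -0.002, 0.002]]
force: [-0.8, 1.6, 1.3]
finger_gap: 0.642
t: 19.03
tool_pos: [0.4847, -0.1422, -0.0062]
ee_rot: [[-0.003, 0.99, -0.139], [-0.002, -0.139, -0.99], [-1.0, -0.003, 0.002]]
force: [-0.0, 3.2, 1.3]
finger_gap: 0.64
t: 19.28
tool_pos: [0.4845, -0.1438, -0.0062]
ee_rot: [[-0.003, 0.99, -0.139], [-0.002, -0.139, -0.99], [-1.0, -0.003, 0.003]]
force: [0.3, 4.0, 1.2]
finger_gap: 0.641
```

```bash
for i in 1; do python3 -m handwheel '[{"dx":0,"dy":0,"dz":0.1,"ax":0,"ay":0,"az":0,"claw":0.36},{"dx":0,"dy":0,"dz":0.15,"ax":0,"ay":0,"az":0,"claw":0.36},{"dx":0,"dy":0,"dz":0.15,"ax":0,"ay":0,"az":0,"claw":0.36}]' 20; done; python3 - <<'E'
from h import *
go(.4867,-.1445,-.006,-7.9)
crop("scene",(220,170,340,240),6,"pics/g8.png")
E
```

```text
t: 19.53
tool_pos: [0.4843, -0.1454, -0.0062]
ee_rot: [[-0.003, 0.99, -0.139], [-0.002, -0.139, -0.99], [-1.0, -0.002, 0.003]]
force: [0.5, 3.7, 0.9]
finger_gap: 0.637
d(cm) [-0.02  0.22 -0.12] a [-0.001  0.003  0.002] | now [ 0.4843 -0.1454 -0.0062] az -7.98 F [0.5 3.7 0.9] gap 0.637 t 19.53
```

View pics/g8.png

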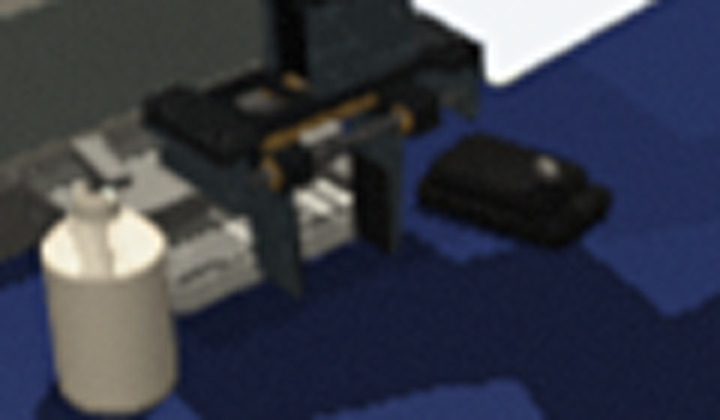

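```bash
python3 -m handwheel '[{"dx":0,"dy":0,"dz":0.1,"ax":0,"ay":0,"az":0,"claw":0.36},{"dx":0,"dy":0,"dz":0.2,"ax":0,"ay":0,"az":0,"claw":0.36},{"dx":0,"dy":0,"dz":0.2,"ax":0,"ay":0,"az":0,"claw":0.36}]' 20;python3 -m handwheel '[{"dx":0,"dy":0,"dz":0.1,"ax":0,"ay":0,"az":0,"claw":0.36},{"dx":0,"dy":0,"dz":0.15,"ax":0,"ay":0,"az":0,"claw":0.36},{"dx":0,"dy":0,"dz":0.15,"ax":0,"ay":0,"az":0,"claw":0.36}]' 20
```

```text
t: 19.83
tool_pos: [0.484, -0.1472, -0.0062]
ee_rot: [[-0.003, 0.99, -0.139], [-0.002, -0.139, -0.99], [-1.0, -0.003, 0.002]]
force: [-0.2, 4.8, 1.7]
finger_gap: 0.643
t: 20.08
tool_pos: [0.4838, -0.1473, -0.0062]
ee_rot: [[-0.003, 0.99, -0.14], [0.001, -0.14, -0.99], [-1.0, -0.003, -0.0]]
force: [2.0, 10.2, 2.8]
finger_gap: 0.638
```

```bash
python3 -m handwheel '[{"dx":0,"dy":0,"dz":0.1,"ax":0,"ay":0,"az":0,"claw":0.36},{"dx":0,"dy":0,"dz":0.2,"ax":0,"ay":0,"az":0,"claw":0.36},{"dx":0,"dy":0,"dz":0.2,"ax":0,"ay":0,"az":0,"claw":0.36}]' 20;python3 - <<'E'
from h import *
crop("scene",(220,170,340,240),6,"pics/g9.png")
E
```

```text
t: 20.33
tool_pos: [0.4835, -0.1474, -0.0061]
ee_rot: [[-0.003, 0.99, -0.14], [0.004, -0.14, -0.99], [-1.0, -0.004, -0.003]]
force: [1.1, 12.4, 3.8]
finger_gap: 0.637
```

View pics/g9.png

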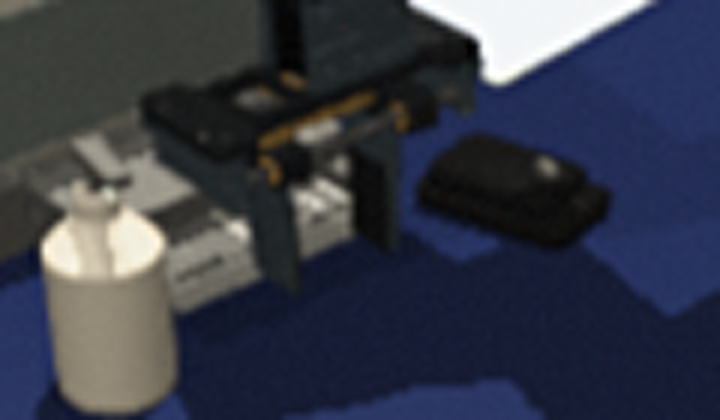

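It is against a firm stop: force up to 12 N with no further travel. I'll back off, rise clear and check.

```bash
python3 -m handwheel '[{"dx":0,"dy":0,"dz":-1,"ax":0,"ay":0,"az":0,"claw":0.36},{"dx":0,"dy":0,"dz":-3,"ax":0,"ay":0,"az":0,"claw":0.36},{"dx":0,"dy":0,"dz":-6,"ax":0,"ay":0,"az":0,"claw":0.36},{"dx":-3,"dy":-1,"dz":-8,"ax":0,"ay":0,"az":0,"claw":0.36},{"dx":-7,"dy":-3,"dz":-10,"ax":0,"ay":0,"az":0,"claw":0.36},{"dx":-11,"dy":-5,"dz":-12,"ax":0,"ay":0,"az":0,"claw":0.36},{"dx":-15,"dy":-6,"dz":-15,"ax":0,"ay":0,"az":0,"claw":0.36},{"dx":-18,"dy":-8,"dz":-18,"ax":0,"ay":0,"az":0,"claw":0.36},{"dx":-18,"dy":-10,"dz":-21,"ax":0,"ay":0,"az":0,"claw":0.36},{"dx":-18,"dy":-10,"dz":-24,"ax":0,"ay":0,"az":0,"claw":0.36},{"dx":-18,"dy":-10,"dz":-24,"ax":0,"ay":0,"az":0,"claw":0.36},{"dx":-18,"dy":-10,"dz":-24,"ax":0,"ay":0,"az":0,"claw":0.36}]' 20;python3 - <<'E'
from h import *
f=grab_frame("top");crop(f,(400,180,500,280),6,"pics/h1t.png");crop("scene",(200,160,300,240),8,"pics/h1.png");cv2.imwrite("pics/h2.png",grab_frame("scene")["color"][:,:,::-1]);cv2.imwrite("pics/h2t.png",f["color"][:,:,::-1])
E
```

```text
t: 21.38
tool_pos: [0.4188, 0.105, 0.1755]
ee_rot: [[-0.001, 0.991, -0.136], [0.003, -0.136, -0.991], [-1.0, -0.002, -0.003]]
force: [-0.2, -1.1, -1.0]
finger_gap: 0.643
```

View pics/h1t.png

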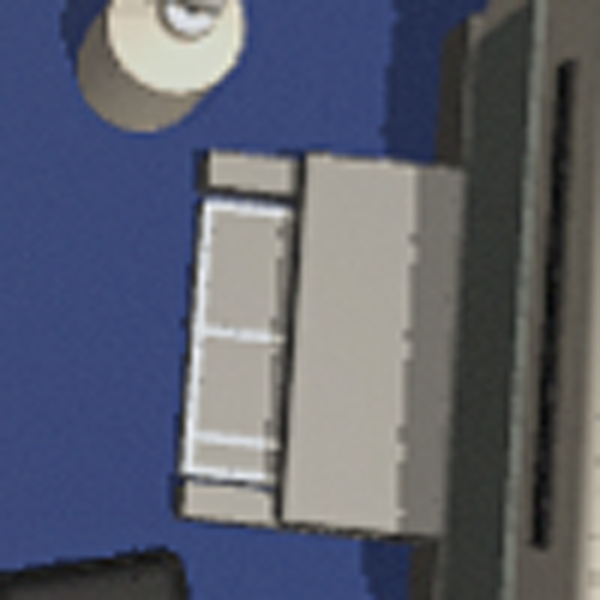

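View pics/h1.png

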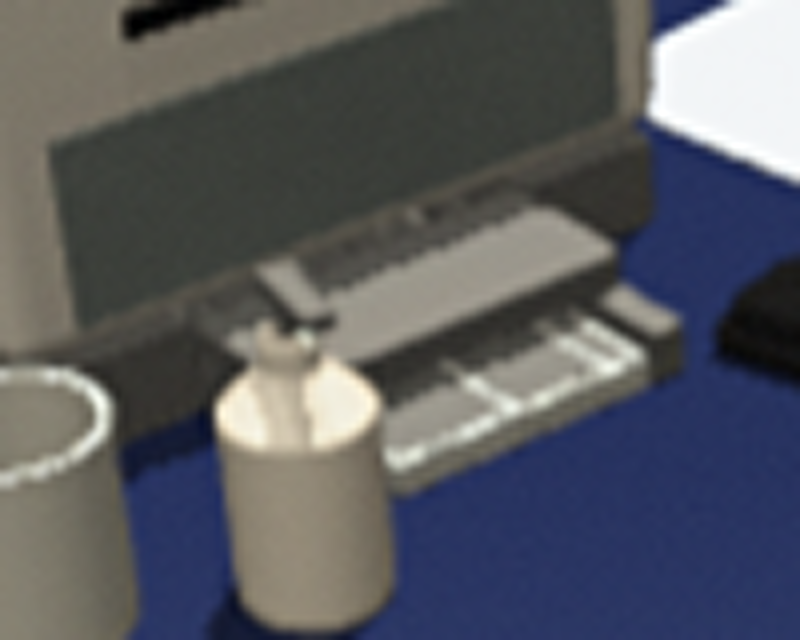

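View pics/h2t.png

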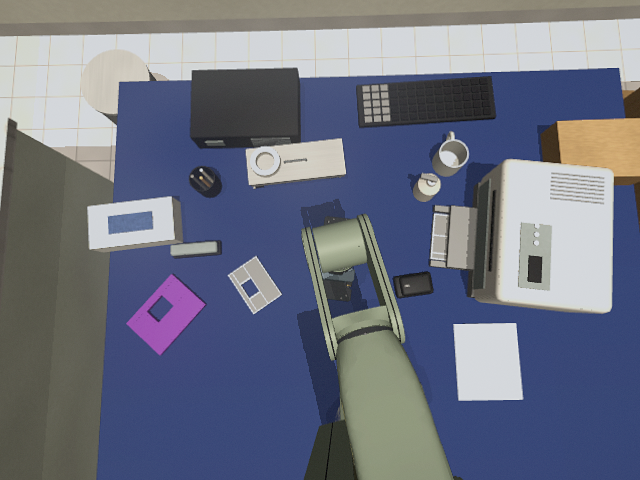

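View pics/h2.png

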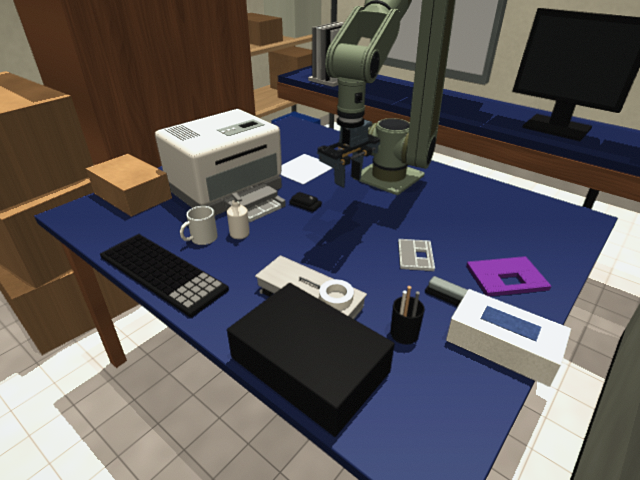

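The cassette's rear edge runs from (434,213.5) to (430.5,259) px, in line with the guide ends at (434.5,205) and (430,266) px. I'll check the flushness in numbers and compare the first and last pictures for anything that moved.

```bash
python3 - <<'E'
from h import *
f=grab_frame("top")
k=lambda L:[(400+u/6,180+v/6) for u,v in L]
a=np.radians(-7.8);X=np.array([np.cos(a),np.sin(a)]);Y=np.array([-np.sin(a),np.cos(a)])
C=at(f,k([(203,201),(181,476)]),.015)[:,:2]
G=at(f,k([(208,153),(205,190),(182,480),(179,516)]),.024)[:,:2]
print("rear y mm",np.round(C@Y*1000,1),"guide ends",np.round(G@Y*1000,1),"lat",np.round(C@X*1000),np.round(G@X*1000))
A=cv2.imread("pics/top0.png");B=cv2.imread("pics/h2t.png")
d=(cv2.absdiff(A,B).max(2)>40).astype('uint8')
for n,(x0,y0,x1,y1) in dict(tray=(240,135,350,182),sanit=(408,168,445,205),mouse=(390,268,437,300),mug=(430,130,470,178),pen=(185,160,225,200),stap=(165,235,225,262),reader=(465,155,620,315)).items(): print(n,d[y0:y1,x0:x1].sum())
E
```

```text
rear y mm [-96.  -96.2] guide ends [-94.6 -94.6 -94.9 -94.9] lat [583. 452.] [605. 587. 450. 433.]
tray 75
sanit 0
mouse 51
mug 0
pen 0
stap 0
reader 0
```

```bash
python3 - <<'E'
import cv2,numpy as np
A=cv2.imread("pics/top0.png");B=cv2.imread("pics/h2t.png")
r=[]
for (x0,y0,x1,y1) in((240,135,350,190),(385,262,445,305)):
    for I in(A,B): r.append(cv2.resize(I[y0:y1,x0:x1],(390,280)))
    d=(cv2.absdiff(A,B).max(2)>40)[y0:y1,x0:x1]; ys,xs=np.nonzero(d); print(xs.min()+x0,xs.max()+x0,ys.min()+y0,ys.max()+y0)
cv2.imwrite("pics/cmp.png",np.vstack([np.hstack(r[:2]),np.hstack(r[2:])]))
E
```

```text
266 329 178 189
385 396 269 304
```

View pics/cmp.png

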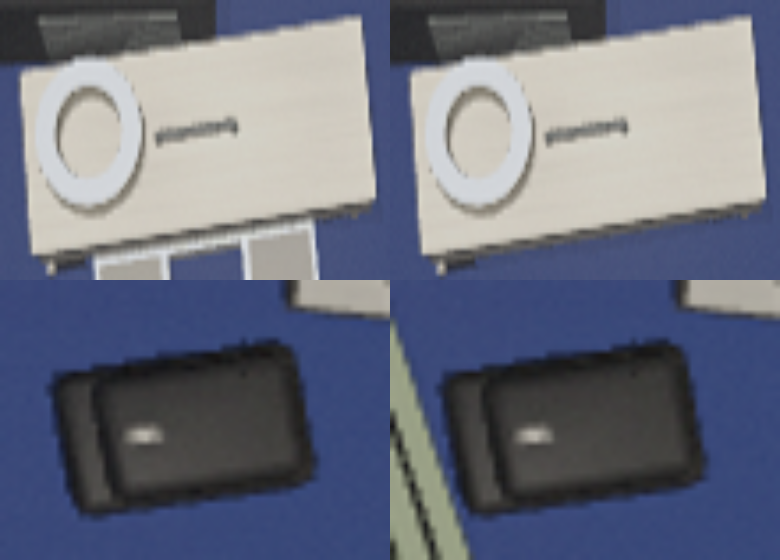

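The tray, tape and mouse look identical in both pictures. The pixels that differ are the removed cassette and the arm at the edge of the mouse crop. I'm handing the job in.

```bash
python3 -c "
from cell import workorder
print(workorder.sign_off())"
```

```text
the job is handed in; nothing more can be done
None
```

The cassette is fully home in the reader and the job is handed in, at about 22 s of the 69 s. I gripped the cassette by the strip beside its finger hole and drew it out from under the tray. I slid it flat between the sanitiser and the mouse into the guides, then pushed its rear edge until it met the stop.

**Seating:** the push ended firmly, with the force rising to 12 N and no further travel. In the top view the rear edge is square and about 1.3 mm inside the guides' ends, which is within measuring error.

**Left in place:** first and last top pictures match for the tray, tape, sanitiser, mouse, mug, pen cup, stapler and reader. The gripper is clear of everything.

**What disagreed or went wrong:**
- **Height readout:** the tool's z reading sits about 21 mm below the true height, so my first close of the gripper met nothing. The next descent touched with 11 N, most likely on the counter, and I corrected for the offset from there.
- **Grip force:** just after gripping, the wrist read -4.5 N in z, a slight upward pull on the cassette. I eased it straight away and saw no lift in the pictures.
- **Camera agreement:** the two cameras differed by up to about 10 mm near the reader, partly from roughly picked corners. I used the top view there.

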